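# Fit relay lenses in a microscope light engine

## Robot

A 6-joint arm with a two-finger parallel gripper is mounted at the origin on the work surface. World frame = base frame: x ahead of the robot, y to its left, z up, the work surface at z = 0. Lengths are in m, angles in rad, forces in N, time in s.
With the tool pointing down it reaches from about 0.4 to 0.825 m from the base axis. Payload 7 kg.
Tool frame: the origin (TCP) lies midway between the tips of the shut fingers; the grasp point (between the pads) lies 19 mm behind it; z points along the fingers, y is the line along which they close (so a half turn about z gives the same grasp; the last joint's range is limited). The gripper opens to 88 mm and grips with 3 to 60 N. Pads are 19 mm wide; open, the fingers measure 130 mm over their backs; the gripper's body (78 mm by 193 mm) begins 47 mm behind the grasp point.
Start: joints at [1.532, 0.359, 0.012, 0, -1.224, -0.288], TCP at [0.217, 0.639, 0.227] pointing down, gripper open.
Joint ranges: [-3.07, 3.07], [-1.43, 2.12], [-1.02, 1.25], [-3.03, 1.67], [-3.05, -0], [-3.03, 3.03]. Speed limits (rad/s): [2.39, 2.39, 3.01, 3.14, 3.14, 3.14].

## Interface

Orientations are given as [roll, pitch, yaw] about the fixed x, y, z axes, in that order (R = Rz(yaw) Ry(pitch) Rx(roll)).
In Python, from station import get_state, grab_frame, calibration, job_done, boxes_of, regions_of, spot_point gives the robot as it stands. The module is installed in compiled form; this text tells all that it offers.
- The arm moves only by the tool arm_command, never from a script. Its argument "commands" is a list of rows, each an object of numbers: "tx", "ty", "tz": the shift along the tool's x, y, z each as a share of 25 cm, from -1 to 1; "twist": the turn about the tool's z as a share of 180 degrees, from -1 to 1. A call has exactly 8 rows; each row is the pose to reach, as a shift and turn from the pose commanded when the call began, along the tool's axes at that moment, turning the shorter way round; what a row does not reach only later rows make up. A row lasts 1/12 s, in which the tool goes at most 41.7 mm and 7.16 degrees, less where a joint would pass 70% of its speed; a pose out of reach is approached as far as the arm can. A call with a number of a shift or a turn outside -1 to 1 is refused whole. A call with a gripper value outside its range is refused whole. "claw" is the opening, from 0 (shut) to 1 (fully open), set as the call begins (left out, the last holds). The fingers move at their own pace and stop on an object; "grip_force" is the grip in N (left out, the last holds). Time passes only in rows, so rows that repeat a pose let the fingers close, or fill a call up. It gives the time, the measured TCP pose, the force, the opening and the grip force at its end, in the units of the state.
- get_state(): the state, without advancing time (a new reading comes with each control period).
- grab_frame(name): name is "scene" or "top"; returns the picture (400x640x3 uint8, red, green, blue); there is no depth.
- calibration(name): a dict with "camera_matrix" (3x3 intrinsics, pixels), "extrinsics" (4x4, takes a point from camera to world coordinates). Camera axes: x right, y down, z forward; pixel columns grow to the right and rows downward; lengths in m; the calibration is good to about 2 mm. A picture is of the moment at which its call begins. calibration takes no time and is no camera call.
- job_done(): hands the job in; it is judged then, once.
Trained networks look in the newest picture that a camera, given by its name, has taken for a name from the list of things; names that differ only in an ending like _2 or _b are one class to them, and where a whole thing is asked for, a point or a joint stands for the part that bears it (a point fixed in the world has none). Each returns a list of dicts, best first, with "score" (0 to 1); they miss things now and then, are a little off and sometimes report something else, mostly with a low value. They report only what shows in the picture. A call takes as long as a camera call. They do not tell look-alikes from the thing itself.
- boxes_of(query, camera): "rect" ([left, top, right, bottom] in pixels, round what is visible of it).
- regions_of(query, camera): "region" (400x640 bool, what is visible of it) and "rect" ([left, top, right, bottom] in pixels, round what is visible of it).
- spot_point(query, camera): "uv" ([column, row] in pixels: a listed point, or the origin of a listed thing).
The state is a dict: "t": time; "q": joint angles; "qd": joint speeds; "joint_efforts": joint torques, N m; "eef_pos": TCP position; "ee_rot": TCP orientation; "force": force on the tool from outside, world axes, zero at the start; "moment": the same for the moment, N m; "width": finger opening in m; "gripper_force": force on a finger pad.
Only numpy, scipy, OpenCV 4.12 (cv2) and the standard library are available. Lean on these libraries where they do the work, as an engineer would, in place of code of your own. Each camera call takes 0.05 s, during which the arm holds its last target. There are 200 camera calls.

## Task

Fit the lens barrels that lie in the grey parts tray into the light engine: turn both quarter-turn fasteners of its cover fully to unlocked, swing the cover open so that it stands upright or further back and stays there, then lay each barrel in a V-cradle of its own, between its two end stops and resting in both of its saddles, and swing that cradle's clamp strap down flat onto it. Leave the cover open and the fasteners unlocked for the beam alignment that follows, and leave the marker, the petri dishes and the pipette that lie about where they are.

Things in the scene. Friction and masses are not known exactly. Their poses are not given: they have to be found in the camera images.
- cam1 (a joint): quarter-turn fastener on the cover near its left front corner, rad: 0 locked, grows counter-clockwise seen from above to 1.57 = fully unlocked (a stop). Stays where it is left; takes about 0.05 Nm. Its pawl catches under the base's lip, and the cover cannot rise while either fastener is locked
- cam2 (a joint): the same, near the left rear corner (further from the robot), 170 mm from the first
- cam1_wing (a point): centre of the steel wing of fastener cam1: a flat grip 34 mm long, 8 mm thick, 20 mm tall (10 mm above and below this point) standing on a 29 mm disc 5 mm thick on the cover. x axis along the wing, z up along the turning axis
- cam2_wing (a point): the same for fastener cam2
- cover (a joint): cover of the light engine, rad: 0 shut, grows as its left edge swings up, 1.57 upright, stop at 1.8. A friction hinge (about 0.55 Nm) holds it wherever it is left; the cover weighs 0.4 kg, some 6 N at the handle to lift it
- cover_handle (a point): middle of the bow handle on top of the cover: a round steel bar of 10 mm diameter, straight for 78 mm along its x axis, its axis 38 mm above the cover's top face (z axis: normal to that face), 23 mm inside the cover's left edge. 217 mm from the hinge line sideways and 80 mm above it when shut
- cover_hinge (a point): middle of the cover's hinge line, which runs along this frame's x axis at the top of the base's right-hand wall (94 mm above the bench). The light engine is an ivory box 260 mm (x) by 240 mm (y), 136 mm high shut; its base walls end 94 mm above the bench. This frame turns with the cover
- cradle1 (a point): cradle 1 (nearest the robot): the point where the centre of a properly laid barrel is, 78 mm above the bench. y axis along the barrel, x across, z up. A cradle is a pair of 90-degree V-notches, 21 mm wide at the top, in two cross rails 20 mm wide, 38 mm either side of this point along y; rail tops 8 mm below the point; between the rails a channel for the fingers, 56 mm wide, 23 mm deep below the rail tops
- cradle2 (a point): the same, the middle cradle, 70 mm from the first along x. Every cradle has black end stops (emitter head on the right, output window on the left) 67 mm either side of its point along y and 13 mm higher than it, which leave a barrel 12 mm of play each way
- cradle3 (a point): the same, the cradle furthest from the robot
- strap1 (a joint): clamp strap of cradle 1, rad: 0 closed (lying level across a seated barrel), up to 2.2 open (leaning back past upright towards the robot). Stays where it is left (about 0.03 Nm). A steel strip 35 mm long, 12 mm wide, 3 mm thick; in the cradle's frame it lies at y = +38 mm and its hinge, parallel to y, is at x = -20.5 mm, z = +14.7 mm; closed, it reaches to x = +14.5 mm
- strap2 (a joint): the same for cradle 2
- strap3 (a joint): the same for cradle 3
- barrel1_c (a point): centre of a black lens barrel: plain cylinder, 26 mm diameter, 110 mm long, 95 to 155 g; x axis along the barrel. Two or three barrels are present; any barrel fits any cradle
- barrel2_c (a point): the same for the second barrel. They start in a fixed grey moulded tray, 204 by 136 mm, 25 mm high, with three wells 40 mm wide and 132 mm long side by side, 70 mm apart; a barrel lies lengthwise on the 3 mm thick floor of some of them, and an open channel for the fingers, 60 mm wide and down to the floor, crosses all wells half-way along
- barrel3_c (a point): the same for the third barrel
- marker: a white marker pen, 136 mm long, lying between the tray and the light engine; leave it alone
- petri: a stack of three petri dishes, 93 mm wide, 45 mm high, left of the tray; leave it alone
- pipette: a pipette lying on the bench to the right of the light engine, 240 mm long, 30 mm high; leave it alone
Mind the look-alikes: they are no part of the job. Leave any pink look-alike of the part that bears barrel3_c alone. Leave any purple look-alike of the part that bears barrel1_c alone.

How it is judged:
By the outcome, as a careful person would: the job done as asked, in the order asked, and still so for the second after the job is handed in, with the robot touching nothing.
Of barrel1, barrel2, barrel3 only 2 to 3 are there at a start; the rules pass over those that are not, and their reading is None.
At some moment in a run one of barrel1, barrel2, barrel3 may be knocked a few centimetres aside while the robot is not near it.
Once in a run the grip may slacken for a moment while it holds something.
It also fails if it takes over 210 s, if anything falls off the work surface, if the arm or the gripper's body presses on something with over 40 N, if the wrist force passes 120 N, or if a joint passes its speed limit or range.

## Working session

There is one attempt and no reset: what is moved stays moved. The work goes in short steps, Python scripts to look and compute and a tool call to move; the robot and the scene stay as the last step left them, time stands still between calls to the robot, and variables do not carry over. Pictures are saved under pics/ and viewed, at most 14 in all, crops included, and the job is handed in when it is done.

Besides the shell and the picture viewer there is one more tool, called after "Emit:" as name(argument=value, ...), one argument or row to a line, values as JSON. arm_command: Moves the arm, as the interface text tells. Shift numbers are shares of 25 cm and turn numbers shares of 180 degrees, none past 1 either way. Its arguments: {"type":"object","properties":{"commands":{"type":"array"},"claw":{"type":"number"},"grip_force":{"type":"number"}},"required":["commands"]}

```bash
mkdir -p pics; cat > h.py <<'E'
import numpy as np, cv2
from station import *
def snap(cam,name,crop=None,scale=1):
    im=grab_frame(cam)[:,:,::-1]
    if crop: im=im[crop[1]:crop[3],crop[0]:crop[2]]
    if scale!=1: im=cv2.resize(im,None,fx=scale,fy=scale,interpolation=cv2.INTER_CUBIC)
    cv2.imwrite('pics/'+name,im)
def ray(cam,uv):
    c=calibration(cam);K=np.array(c['camera_matrix']);T=np.array(c['extrinsics'])
    d=T[:3,:3]@np.linalg.inv(K)@np.array([uv[0],uv[1],1.]); return T[:3,3],d/np.linalg.norm(d)
def atz(cam,uv,z):
    o,d=ray(cam,uv); return o+d*(z-o[2])/d[2]
def proj(cam,p):
    c=calibration(cam);K=np.array(c['camera_matrix']);T=np.linalg.inv(np.array(c['extrinsics']))
    q=K@(T[:3,:3]@np.array(p)+T[:3,3]); return q[:2]/q[2]
E
python3 - <<'E'
from h import *
np.set_printoptions(precision=4,suppress=True)
snap('top','top0.png');snap('scene','scene0.png')
for c in('top','scene'):
    print(c,ray(c,(320,200)),calibration(c)['camera_matrix'][0])
zs=dict(cam1_wing=.121-.0,cam2_wing=.121,cover_handle=.174,cover_hinge=.094,barrel1_c=.016)
for n,z in zs.items():
    for c in('top','scene'):
        for r in spot_point(n,c)[:4]: print(n,c,r['uv'],round(r['score'],2),atz(c,r['uv'],z))
print(get_state())
E
```

```text
top (array([0.3974, 0.0301, 1.2478]), array([ 0.0863, -0.0095, -0.9962])) [455.0285   0.     326.6831]
scene (array([1.248 , 0.3359, 1.2555]), array([-0.5276, -0.2413, -0.8145])) [438.9718   0.     326.4451]
cam1_wing scene [451.8, 260.7] 0.48 [0.5559 0.4369 0.121 ]
cam1_wing scene [321.2, 180.6] 0.41 [ 0.4402 -0.0284  0.121 ]
cam2_wing top [326.9, 141.2] 0.4 [ 0.6431 -0.0001  0.121 ]
cam2_wing scene [450.7, 260.5] 0.41 [0.5566 0.4338 0.121 ]
cover_handle top [324.2, 176.3] 0.69 [0.5469 0.0091 0.174 ]
cover_handle top [483.0, 212.7] 0.66 [ 0.4546 -0.3679  0.174 ]
cover_handle top [334.0, 210.6] 0.63 [ 0.4648 -0.0128  0.174 ]
cover_handle scene [315.5, 197.5] 0.92 [ 0.5444 -0.0008  0.174 ]
cover_handle scene [391.6, 245.8] 0.37 [0.6106 0.2648 0.174 ]
cover_hinge scene [257.5, 198.2] 0.9 [ 0.5712 -0.1972  0.094 ]
barrel1_c top [238.4, 266.5] 0.66 [0.3288 0.2391 0.016 ]
barrel1_c top [239.1, 219.6] 0.65 [0.4541 0.2373 0.016 ]
barrel1_c top [232.2, 200.8] 0.44 [0.5053 0.2559 0.016 ]
barrel1_c top [483.2, 212.8] 0.25 [ 0.4628 -0.427   0.016 ]
barrel1_c scene [413.2, 199.7] 0.7 [0.3131 0.2643 0.016 ]
barrel1_c scene [256.7, 195.1] 0.68 [ 0.5151 -0.242   0.016 ]
barrel1_c scene [398.7, 228.4] 0.64 [0.4452 0.2548 0.016 ]
{'t': 0.6, 'q': array([ 1.5321,  0.3586,  0.0119, -0.    , -1.2241, -0.2881]), 'qd': array([-0.0004,  0.0007,  0.0026, -0.0012, -0.0005, -0.0005]), 'joint_efforts': array([ -0.0005, -58.1992,  29.3174,   6.9997,   0.0123,  -0.    ]), 'eef_pos': array([0.2167, 0.6393, 0.2265]), 'ee_rot': array([-3.1416,  0.    , -0.3268]), 'force': array([-0.816 ,  0.2969, -0.2834]), 'moment': array([0.0082, 0.0677, 0.0207]), 'gripper_force': 0.0, 'width': 0.08762401719996378}
```

View pics/top0.png

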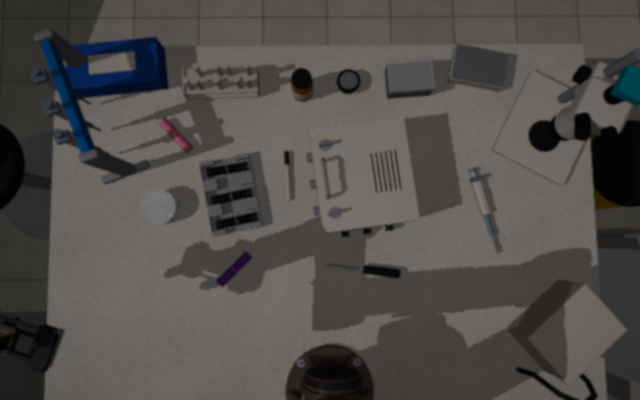

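View pics/scene0.png

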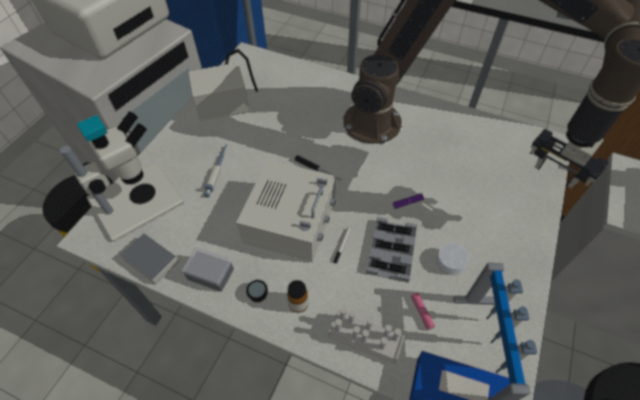

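The top view shows the tray at (230,195) with dark barrels near (228,167), (231,193) and (235,219). The purple look-alike is at (234,268) and the pink one at (175,134). The light engine is centred on (365,175), with its handle at (326,177) and wings near (326,144) and (335,212). I'll check this in a close crop.

```bash
python3 - <<'E'
from h import *
im=grab_frame('top')[:,:,::-1][115:250,190:430]
im=cv2.resize(im,None,fx=3.3,fy=3.3,interpolation=cv2.INTER_CUBIC)
im=np.clip(255*(im/255.)**0.6,0,255).astype(np.uint8)
cv2.imwrite('pics/crop1.png',im)
E
```

```text
(no output)
```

View pics/crop1.png

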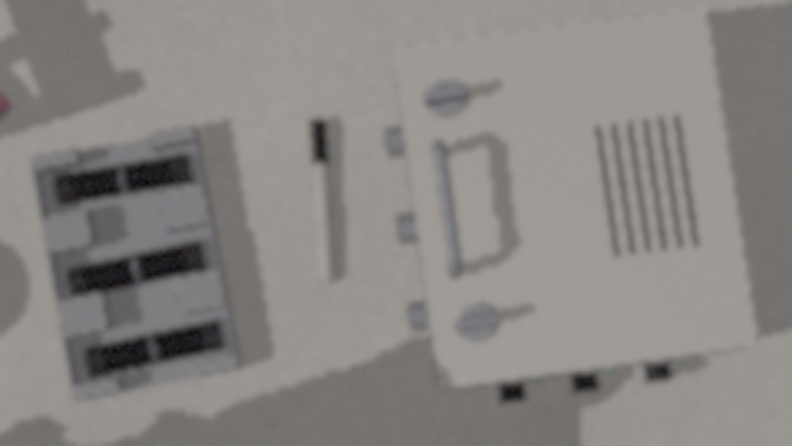

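The crop shows three black barrels in the tray, at crop (123,180), (138,267) and (155,347). It also shows the wing discs at (447,97) and (479,320), the handle bar from (438,143) to (455,275), and the cover corners. Next I'll turn these into metric positions.

```bash
python3 - <<'E'
from h import *
np.set_printoptions(precision=4,suppress=True)
f=lambda u,v,z: atz('top',((u+.5)/3.3-.5+190,(v+.5)/3.3-.5+115),z)
P={}
for n,(u,v,z) in dict(c2=(447,97,.149),c1=(479,320,.149),h_far=(438,143,.174),h_near=(455,275,.174),
  k1=(398,45,.136),k2=(710,12,.136),k3=(755,345,.136),k4=(445,385,.136),
  b1a=(57,188,.016),b1b=(193,170,.016),b2a=(72,277,.016),b2b=(207,257,.016),b3a=(88,357,.016),b3b=(222,337,.016)).items():
    P[n]=f(u,v,z); print(n,P[n])
d=lambda a,b:np.linalg.norm(P[a]-P[b])
print('wings',d('c1','c2'),'handle',d('h_far','h_near'),'edges',[d(a,b) for a,b in(('k1','k2'),('k2','k3'),('k3','k4'),('k4','k1'))])
for a,b in(('c1','c2'),('h_near','h_far'),('k4','k1'),('k3','k2')):
    v=P[b]-P[a];print(a,b,'yaw',np.degrees(np.arctan2(v[1],v[0])))
for a,b in(('b1b','b1a'),('b2b','b2a'),('b3b','b3a'),('k2','k1'),('k3','k4')):
    v=P[b]-P[a];print(a,b,'yaw',np.degrees(np.arctan2(v[1],v[0])), d(a,b),(P[a]+P[b])/2)
# wing orientation closeup
im=grab_frame('top')[:,:,::-1]
c=[cv2.resize(im[y-12:y+13,x-12:x+13],(400,400),interpolation=cv2.INTER_CUBIC) for x,y in((326,144),(335,212))]
c=np.hstack(c);cv2.imwrite('pics/w.png',np.clip(255*(c/255.)**.7,0,255).astype(np.uint8))
E
```

```text
c2 [0.63   0.0051 0.149 ]
c1 [ 0.4639 -0.0157  0.149 ]
h_far [0.591  0.0128 0.174 ]
h_near [0.495 0.002 0.174]
k1 [0.6729 0.0411 0.136 ]
k2 [ 0.6959 -0.1955  0.136 ]
k3 [ 0.443  -0.2214  0.136 ]
k4 [0.4169 0.0097 0.136 ]
b1a [0.5858 0.3243 0.016 ]
b1b [0.5994 0.2128 0.016 ]
b2a [0.5121 0.3117 0.016 ]
b2b [0.527  0.2014 0.016 ]
b3a [0.4464 0.2983 0.016 ]
b3b [0.4611 0.1894 0.016 ]
wings 0.1674436900974647 handle 0.09665549343477017 edges [np.float64(0.23778578208052986), np.float64(0.25417955596107566), np.float64(0.23261584514416447), np.float64(0.2578752079810366)]
c1 c2 yaw 7.160327901201679
h_near h_far yaw 6.389164295772492
k4 k1 yaw 6.996706132646992
k3 k2 yaw 5.8458164226336145
b1b b1a yaw 96.9518764313544 0.11235198268325239 [0.5926 0.2686 0.016 ]
b2b b2a yaw 97.73393039154512 0.11122399068230852 [0.5195 0.2565 0.016 ]
b3b b3a yaw 97.6865142663309 0.10995571091298142 [0.4537 0.2438 0.016 ]
k2 k1 yaw 95.55354979610294 0.23778578208052986 [ 0.6844 -0.0772  0.136 ]
k3 k4 yaw 96.44453148035944 0.23261584514416447 [ 0.43   -0.1059  0.136 ]
```

View pics/w.png

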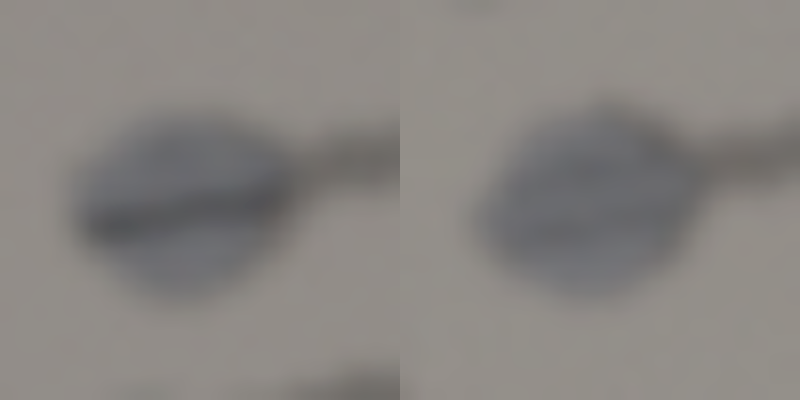

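Geometry agrees with the sizes given: wing spacing 167 mm, barrels 110 mm, and box yaw about 6.5°. Wing cam2 lies along the box's y axis, which is locked. I'll write a planner helper that prints the move numbers, then head for cam1.

```bash
cat >> h.py <<'E'
def plan(*wps,start=None):
    """wps: (x,y,z,yawdeg) call-end poses; prints tx,ty,tz,twist per call"""
    s=get_state()
    if start is None: p=np.array(s['eef_pos']);a=s['ee_rot'][2]
    else: p=np.array(start[:3]);a=np.radians(start[3])
    print('now',np.round(s['eef_pos'],4),'yaw',round(np.degrees(s['ee_rot'][2]),2),'F',np.round(s['force'],1),'w',round(s['width'],4),'t',round(s['t'],1))
    for x,y,z,w in wps:
        d=np.array([x,y,z])-p; w=np.radians(w)
        sh=np.array([d[0]*np.cos(a)+d[1]*np.sin(a), d[0]*np.sin(a)-d[1]*np.cos(a), -d[2]])/.25
        tw=-((w-a+np.pi)%(2*np.pi)-np.pi)/np.pi
        print('tx %.3f ty %.3f tz %.3f twist %.4f  dist %.3f'%(*sh,tw,np.linalg.norm(d)))
        p=np.array([x,y,z]);a=w
E
python3 - <<'E'
from h import *
plan((.30,.42,.24,-45),(.40,.20,.24,-83.5),(.464,-.016,.20,-83.5))
E
```

```text
now [0.2167 0.6393 0.2266] yaw -18.72 F [ 0.8 -0.2  0. ] w 0.0876 t 0.7
tx 0.597 ty 0.724 tz -0.054 twist 0.1460  dist 0.235
tx 0.905 ty 0.339 tz -0.000 twist 0.2139  dist 0.242
tx 0.887 ty -0.157 tz 0.160 twist -0.0000  dist 0.229
```

Emit:
arm_command(
  commands=[
    {"tx": 0.6,"ty": 0.72,"tz": -0.05,"twist": 0.146},
    {"tx": 0.6,"ty": 0.72,"tz": -0.05,"twist": 0.146},
    {"tx": 0.6,"ty": 0.72,"tz": -0.05,"twist": 0.146},
    {"tx": 0.6,"ty": 0.72,"tz": -0.05,"twist": 0.146},
    {"tx": 0.6,"ty": 0.72,"tz": -0.05,"twist": 0.146},
    {"tx": 0.6,"ty": 0.72,"tz": -0.05,"twist": 0.146},
    {"tx": 0.6,"ty": 0.72,"tz": -0.05,"twist": 0.146},
    {"tx": 0.6,"ty": 0.72,"tz": -0.05,"twist": 0.146},
  ],
  claw=0.3,
)

```text
t: 1.37
eef_pos: [0.3016, 0.4196, 0.24]
ee_rot: [-3.14, 0.001, -0.787]
force: [-0.1, 0.2, -0.2]
width: 0.0399
gripper_force: 0.0
```

Emit:
arm_command(
  commands=[
    {"tx": 0.905,"ty": 0.34,"tz": 0,"twist": 0.214},
    {"tx": 0.905,"ty": 0.34,"tz": 0,"twist": 0.214},
    {"tx": 0.905,"ty": 0.34,"tz": 0,"twist": 0.214},
    {"tx": 0.905,"ty": 0.34,"tz": 0,"twist": 0.214},
    {"tx": 0.905,"ty": 0.34,"tz": 0,"twist": 0.214},
    {"tx": 0.905,"ty": 0.34,"tz": 0,"twist": 0.214},
    {"tx": 0.905,"ty": 0.34,"tz": 0,"twist": 0.214},
    {"tx": 0.905,"ty": 0.34,"tz": 0,"twist": 0.214},
  ],
)

```text
t: 2.03
eef_pos: [0.4016, 0.2, 0.2391]
ee_rot: [-3.141, 0.0, -1.46]
force: [-0.3, 0.5, 0.4]
width: 0.0264
gripper_force: 0.0
```

Emit:
arm_command(
  commands=[
    {"tx": 0.887,"ty": -0.157,"tz": 0.16,"twist": 0},
    {"tx": 0.887,"ty": -0.157,"tz": 0.16,"twist": 0},
    {"tx": 0.887,"ty": -0.157,"tz": 0.16,"twist": 0},
    {"tx": 0.887,"ty": -0.157,"tz": 0.16,"twist": 0},
    {"tx": 0.887,"ty": -0.157,"tz": 0.16,"twist": 0},
    {"tx": 0.887,"ty": -0.157,"tz": 0.16,"twist": 0},
    {"tx": 0.887,"ty": -0.157,"tz": 0.16,"twist": 0},
    {"tx": 0.887,"ty": -0.157,"tz": 0.16,"twist": 0},
  ],
)

```text
t: 2.7
eef_pos: [0.4654, -0.0151, 0.1985]
ee_rot: [3.14, -0.0, -1.458]
force: [0.2, -0.1, 0.4]
width: 0.0264
gripper_force: 0.0
```

Emit:
arm_command(
  commands=[
    {"tx": 0,"ty": 0,"tz": 0.1,"twist": 0},
    {"tx": 0,"ty": 0,"tz": 0.15,"twist": 0},
    {"tx": 0,"ty": 0,"tz": 0.18,"twist": 0},
    {"tx": 0,"ty": 0,"tz": 0.2,"twist": 0},
    {"tx": 0,"ty": 0,"tz": 0.214,"twist": 0},
    {"tx": 0,"ty": 0,"tz": 0.214,"twist": 0},
    {"tx": 0,"ty": 0,"tz": 0.214,"twist": 0},
    {"tx": 0,"ty": 0,"tz": 0.214,"twist": 0},
  ],
)

```text
t: 3.37
eef_pos: [0.4653, -0.0151, 0.1462]
ee_rot: [-3.14, 0.0, -1.457]
force: [0.4, -0.5, 0.9]
width: 0.0264
gripper_force: 0.0
```

Emit:
arm_command(
  commands=[
    {"tx": 0,"ty": 0,"tz": 0,"twist": 0},
    {"tx": 0,"ty": 0,"tz": 0,"twist": 0},
    {"tx": 0,"ty": 0,"tz": 0,"twist": 0},
    {"tx": 0,"ty": 0,"tz": 0,"twist": 0},
    {"tx": 0,"ty": 0,"tz": 0,"twist": 0},
    {"tx": 0,"ty": 0,"tz": 0,"twist": 0},
    {"tx": 0,"ty": 0,"tz": 0,"twist": 0},
    {"tx": 0,"ty": 0,"tz": 0,"twist": 0},
  ],
  claw=0,
  grip_force=10,
)

```text
t: 4.03
eef_pos: [0.4629, -0.0158, 0.1454]
ee_rot: [3.138, -0.0, -1.458]
force: [-8.4, 1.7, 6.0]
width: 0.008
gripper_force: 10.0
```

```bash
python3 - <<'E'
from h import *
s=get_state();print(s['eef_pos'],s['ee_rot'],s['force'],s['moment'],s['width'],s['gripper_force'])
im=grab_frame('scene')[:,:,::-1][150:270,230:350]
cv2.imwrite('pics/s1.png',np.clip(255*(cv2.resize(im,(600,600),interpolation=cv2.INTER_CUBIC)/255.)**.7,0,255).astype(np.uint8))
E
```

```text
[ 0.46288505 -0.01577584  0.14540369] [ 3.13817218e+00 -2.15330596e-05 -1.45824271e+00] [-8.39862161  1.69452578  5.98355821] [0.7804765  2.83516931 0.05598033] 0.008047266857905888 9.98716615140438
```

View pics/s1.png

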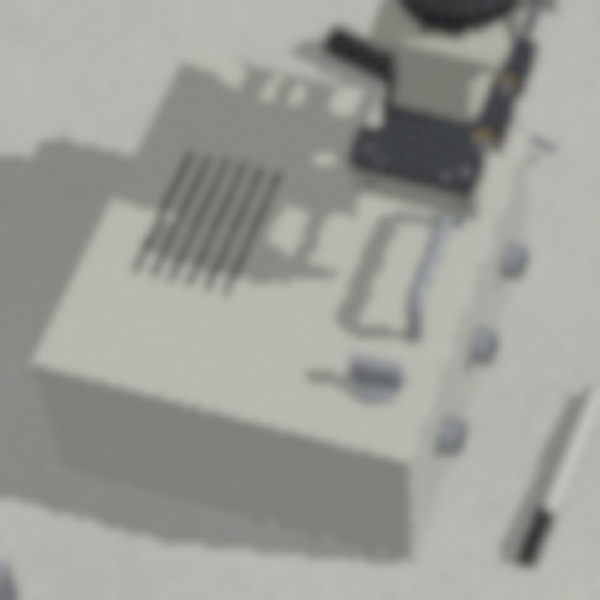

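Wing 1 is gripped: width reads 8.0 mm, and the picture shows the fingers at the near-left corner of the cover. Now I'll turn it counter-clockwise with a small lateral relief.

Emit:
arm_command(
  commands=[
    {"tx": 0,"ty": 0.01,"tz": 0,"twist": -0.03},
    {"tx": 0,"ty": 0.01,"tz": 0,"twist": -0.07},
    {"tx": 0,"ty": 0.01,"tz": 0,"twist": -0.11},
    {"tx": 0,"ty": 0.01,"tz": 0,"twist": -0.15},
    {"tx": 0,"ty": 0.01,"tz": 0,"twist": -0.19},
    {"tx": 0,"ty": 0.01,"tz": 0,"twist": -0.23},
    {"tx": 0,"ty": 0.01,"tz": 0,"twist": -0.26},
    {"tx": 0,"ty": 0.01,"tz": 0,"twist": -0.28},
  ],
)

```text
t: 4.75
eef_pos: [0.4628, -0.0158, 0.1457]
ee_rot: [-3.141, -0.001, -0.573]
force: [1.3, -0.4, -1.9]
width: 0.0076
gripper_force: 10.0
```

Emit:
arm_command(
  commands=[
    {"tx": 0,"ty": 0,"tz": 0,"twist": -0.03},
    {"tx": 0,"ty": 0,"tz": 0,"twist": -0.07},
    {"tx": 0,"ty": 0,"tz": 0,"twist": -0.11},
    {"tx": 0,"ty": 0,"tz": 0,"twist": -0.15},
    {"tx": 0,"ty": 0,"tz": 0,"twist": -0.19},
    {"tx": 0,"ty": 0,"tz": 0,"twist": -0.22},
    {"tx": 0,"ty": 0,"tz": 0,"twist": -0.23},
    {"tx": 0,"ty": 0,"tz": 0,"twist": -0.235},
  ],
)

```text
t: 5.42
eef_pos: [0.4627, -0.0158, 0.1457]
ee_rot: [3.142, -0.001, 0.161]
force: [1.1, -1.1, -1.1]
width: 0.0082
gripper_force: 10.3
```

```bash
python3 - <<'E'
from h import *
s=get_state();print(s['eef_pos'],s['ee_rot'],s['force'],s['moment'],s['width'],s['gripper_force'])
E
```

```text
[ 0.46272327 -0.01576783  0.14573053] [ 3.14156889e+00 -7.88663227e-04  1.61359593e-01] [ 1.11462019 -1.14276324 -1.12981868] [-0.42493283 -0.70758299 -0.24977334] 0.008240587170947656 10.28362512588501
```

Emit:
arm_command(
  commands=[
    {"tx": 0,"ty": 0,"tz": 0,"twist": 0},
    {"tx": 0,"ty": 0,"tz": 0,"twist": 0},
    {"tx": 0,"ty": 0,"tz": 0,"twist": 0},
    {"tx": 0,"ty": 0,"tz": 0,"twist": 0},
    {"tx": 0,"ty": 0,"tz": -0.1,"twist": 0},
    {"tx": 0,"ty": 0,"tz": -0.2,"twist": 0},
    {"tx": 0,"ty": 0,"tz": -0.28,"twist": 0},
    {"tx": 0,"ty": 0,"tz": -0.28,"twist": 0},
  ],
  claw=0.3,
)

```text
t: 6.08
eef_pos: [0.4646, -0.0153, 0.2197]
ee_rot: [-3.142, -0.006, 0.16]
force: [0.6, -0.4, -0.2]
width: 0.0258
gripper_force: 0.0
```

```bash
python3 - <<'E'
from h import *
plan((.548,-.006,.216,-40),(.6317,.0037,.216,-83.5))
E
```

```text
now [ 0.4646 -0.0153  0.2197] yaw 9.2 F [ 0.6 -0.4 -0.2] w 0.0258 t 6.1
tx 0.335 ty 0.017 tz 0.015 twist 0.2733  dist 0.084
tx 0.232 ty -0.245 tz -0.000 twist 0.2417  dist 0.084
```

Emit:
arm_command(
  commands=[
    {"tx": 0.05,"ty": 0,"tz": 0,"twist": 0.035},
    {"tx": 0.1,"ty": 0,"tz": 0,"twist": 0.07},
    {"tx": 0.15,"ty": 0.01,"tz": 0,"twist": 0.105},
    {"tx": 0.2,"ty": 0.01,"tz": 0,"twist": 0.14},
    {"tx": 0.25,"ty": 0.015,"tz": 0,"twist": 0.175},
    {"tx": 0.3,"ty": 0.017,"tz": 0,"twist": 0.21},
    {"tx": 0.335,"ty": 0.017,"tz": 0,"twist": 0.245},
    {"tx": 0.335,"ty": 0.017,"tz": 0,"twist": 0.273},
  ],
)

```text
t: 6.75
eef_pos: [0.547, -0.0063, 0.2148]
ee_rot: [3.141, 0.0, -0.704]
force: [0.3, -0.0, -0.6]
width: 0.0259
gripper_force: 0.0
```

Emit:
arm_command(
  commands=[
    {"tx": 0.05,"ty": -0.05,"tz": 0,"twist": 0.035},
    {"tx": 0.1,"ty": -0.1,"tz": 0,"twist": 0.07},
    {"tx": 0.15,"ty": -0.15,"tz": 0,"twist": 0.105},
    {"tx": 0.2,"ty": -0.2,"tz": 0,"twist": 0.14},
    {"tx": 0.232,"ty": -0.245,"tz": 0,"twist": 0.175},
    {"tx": 0.232,"ty": -0.245,"tz": 0,"twist": 0.21},
    {"tx": 0.232,"ty": -0.245,"tz": 0,"twist": 0.242},
    {"tx": 0.232,"ty": -0.245,"tz": 0,"twist": 0.242},
  ],
)

```text
t: 7.42
eef_pos: [0.6294, 0.0032, 0.2146]
ee_rot: [3.14, -0.0, -1.463]
force: [-0.1, 0.2, 0.5]
width: 0.0262
gripper_force: 0.0
```

```bash
python3 - <<'E'
from h import *
plan((.6317,.0037,.1455,-83.5))
E
```

```text
now [0.6294 0.0032 0.2146] yaw -83.81 F [-0.1  0.2  0.5] w 0.0262 t 7.4
tx -0.001 ty -0.009 tz 0.277 twist -0.0017  dist 0.069
```

Emit:
arm_command(
  commands=[
    {"tx": 0,"ty": -0.009,"tz": 0.1,"twist": 0},
    {"tx": 0,"ty": -0.009,"tz": 0.17,"twist": 0},
    {"tx": 0,"ty": -0.009,"tz": 0.23,"twist": 0},
    {"tx": 0,"ty": -0.009,"tz": 0.26,"twist": 0},
    {"tx": 0,"ty": -0.009,"tz": 0.276,"twist": 0},
    {"tx": 0,"ty": -0.009,"tz": 0.276,"twist": 0},
    {"tx": 0,"ty": -0.009,"tz": 0.276,"twist": 0},
    {"tx": 0,"ty": -0.009,"tz": 0.276,"twist": 0},
  ],
)

```text
t: 8.08
eef_pos: [0.6324, 0.0035, 0.1477]
ee_rot: [-3.14, 0.0, -1.457]
force: [0.7, -0.0, -1.1]
width: 0.0262
gripper_force: 0.0
```

Emit:
arm_command(
  commands=[
    {"tx": 0,"ty": 0,"tz": 0,"twist": 0},
    {"tx": 0,"ty": 0,"tz": 0,"twist": 0},
    {"tx": 0,"ty": 0,"tz": 0,"twist": 0},
    {"tx": 0,"ty": 0,"tz": 0,"twist": 0},
    {"tx": 0,"ty": 0,"tz": 0,"twist": 0},
    {"tx": 0,"ty": 0,"tz": 0,"twist": 0},
    {"tx": 0,"ty": 0,"tz": 0,"twist": 0},
    {"tx": 0,"ty": 0,"tz": 0,"twist": 0},
  ],
  claw=0,
  grip_force=10,
)

```text
t: 8.75
eef_pos: [0.6318, 0.0035, 0.147]
ee_rot: [-3.141, -0.0, -1.458]
force: [-2.7, 0.3, 5.2]
width: 0.0078
gripper_force: 9.9
```

Emit:
arm_command(
  commands=[
    {"tx": 0,"ty": 0.003,"tz": 0,"twist": -0.03},
    {"tx": 0,"ty": 0.003,"tz": 0,"twist": -0.07},
    {"tx": 0,"ty": 0.003,"tz": 0,"twist": -0.11},
    {"tx": 0,"ty": 0.003,"tz": 0,"twist": -0.15},
    {"tx": 0,"ty": 0.003,"tz": 0,"twist": -0.19},
    {"tx": 0,"ty": 0.003,"tz": 0,"twist": -0.23},
    {"tx": 0,"ty": 0.003,"tz": 0,"twist": -0.26},
    {"tx": 0,"ty": 0.003,"tz": 0,"twist": -0.28},
  ],
)

```text
t: 9.42
eef_pos: [0.6326, 0.004, 0.147]
ee_rot: [-3.139, -0.002, -0.572]
force: [2.6, 1.8, 2.6]
width: 0.0077
gripper_force: 10.0
```

Emit:
arm_command(
  commands=[
    {"tx": 0,"ty": 0,"tz": 0,"twist": -0.03},
    {"tx": 0,"ty": 0,"tz": 0,"twist": -0.07},
    {"tx": 0,"ty": 0,"tz": 0,"twist": -0.11},
    {"tx": 0,"ty": 0,"tz": 0,"twist": -0.15},
    {"tx": 0,"ty": 0,"tz": 0,"twist": -0.19},
    {"tx": 0,"ty": 0,"tz": 0,"twist": -0.22},
    {"tx": 0,"ty": 0,"tz": 0,"twist": -0.23},
    {"tx": 0,"ty": 0,"tz": 0,"twist": -0.235},
  ],
)

```text
t: 10.08
eef_pos: [0.6329, 0.0049, 0.147]
ee_rot: [-3.14, -0.004, 0.162]
force: [2.7, 4.5, 2.0]
width: 0.0081
gripper_force: 10.3
```

```bash
python3 - <<'E'
from h import *
s=get_state();print(s['eef_pos'],s['ee_rot'],s['force'],s['moment'],s['width'],s['gripper_force'])
E
```

```text
[0.63289962 0.00485344 0.14697451] [-3.14018957 -0.0041824   0.16248781] [2.71498213 4.50806595 2.03470766] [ 1.89636676 -1.03510651 -0.22402195] 0.008141813614953603 10.335782915353775
```

Emit:
arm_command(
  commands=[
    {"tx": 0,"ty": 0,"tz": 0,"twist": 0},
    {"tx": 0,"ty": 0,"tz": 0,"twist": 0},
    {"tx": 0,"ty": 0,"tz": 0,"twist": 0},
    {"tx": 0,"ty": 0,"tz": 0,"twist": 0},
    {"tx": 0,"ty": 0,"tz": -0.1,"twist": 0},
    {"tx": 0,"ty": 0,"tz": -0.2,"twist": 0},
    {"tx": 0,"ty": 0,"tz": -0.28,"twist": 0},
    {"tx": 0,"ty": 0,"tz": -0.28,"twist": 0},
  ],
  claw=0.3,
)

```text
t: 10.75
eef_pos: [0.6332, 0.0032, 0.2214]
ee_rot: [3.141, -0.007, 0.16]
force: [-0.1, -0.3, -0.0]
width: 0.0265
gripper_force: 0.0
```

```bash
python3 - <<'E'
from h import *
plan((.5463,.0045,.216,6.6),(.5463,.0045,.156,6.6))
im=grab_frame('top')[:,:,::-1][115:250,190:430]
im=cv2.resize(im,None,fx=3.3,fy=3.3,interpolation=cv2.INTER_CUBIC)
cv2.imwrite('pics/c2.png',np.clip(255*(im/255.)**0.6,0,255).astype(np.uint8))
E
```

```text
now [0.6332 0.0032 0.2214] yaw 9.19 F [-0.1 -0.3 -0. ] w 0.0265 t 10.8
tx -0.342 ty -0.061 tz 0.022 twist 0.0144  dist 0.087
tx 0.000 ty 0.000 tz 0.240 twist -0.0000  dist 0.060
```

View pics/c2.png

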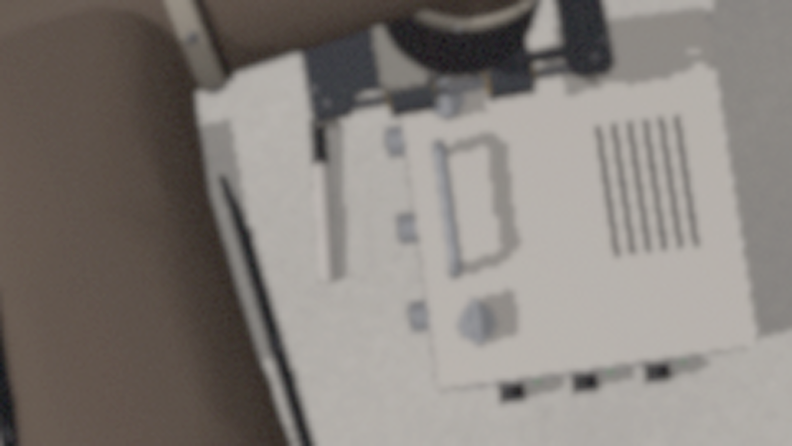

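Wing 1 now lies along the box's x axis (crop 478,322), and both turning moments reached the stop at the same final angle. Next is the handle.

Emit:
arm_command(
  commands=[
    {"tx": -0.12,"ty": -0.02,"tz": 0,"twist": 0.0144},
    {"tx": -0.24,"ty": -0.04,"tz": 0,"twist": 0.0144},
    {"tx": -0.342,"ty": -0.061,"tz": 0,"twist": 0.0144},
    {"tx": -0.342,"ty": -0.061,"tz": 0,"twist": 0.0144},
    {"tx": -0.342,"ty": -0.061,"tz": 0.08,"twist": 0.0144},
    {"tx": -0.342,"ty": -0.061,"tz": 0.16,"twist": 0.0144},
    {"tx": -0.342,"ty": -0.061,"tz": 0.25,"twist": 0.0144},
    {"tx": -0.342,"ty": -0.061,"tz": 0.25,"twist": 0.0144},
  ],
  claw=0.4,
)

```text
t: 11.47
eef_pos: [0.541, 0.004, 0.1494]
ee_rot: [3.141, 0.008, 0.114]
force: [-0.4, -0.2, -0.7]
width: 0.0351
gripper_force: 0.0
```

Emit:
arm_command(
  commands=[
    {"tx": 0,"ty": 0,"tz": 0,"twist": 0},
    {"tx": 0,"ty": 0,"tz": 0,"twist": 0},
    {"tx": 0,"ty": 0,"tz": 0,"twist": 0},
    {"tx": 0,"ty": 0,"tz": 0,"twist": 0},
    {"tx": 0,"ty": 0,"tz": 0,"twist": 0},
    {"tx": 0,"ty": 0,"tz": 0,"twist": 0},
    {"tx": 0,"ty": 0,"tz": 0,"twist": 0},
    {"tx": 0,"ty": 0,"tz": 0,"twist": 0},
  ],
  claw=0,
  grip_force=10,
)

```text
t: 12.13
eef_pos: [0.5448, 0.0053, 0.155]
ee_rot: [-3.141, -0.002, 0.115]
force: [-1.6, 4.4, 6.2]
width: 0.0095
gripper_force: 10.0
```

```bash
python3 - <<'E'
from h import *
plan()
E
```

```text
now [0.5448 0.0053 0.155 ] yaw 6.61 F [-1.6  4.4  6.2] w 0.0095 t 12.1
```

```bash
python3 - <<'E'
import numpy as np
R=np.hypot(.217,.08);p0=np.arctan2(.08,.217)
f=lambda t:np.array([.217-R*np.cos(p0+np.radians(t)),-(R*np.sin(p0+np.radians(t))-.08)])/.25
for c in range(4):
    print([tuple(np.round(f(24*c+3*(k+1))-f(24*c),3)) for k in range(8)])
E
```

```text
[(np.float64(0.018), np.float64(-0.045)), (np.float64(0.038), np.float64(-0.089)), (np.float64(0.061), np.float64(-0.132)), (np.float64(0.085), np.float64(-0.173)), (np.float64(0.112), np.float64(-0.214)), (np.float64(0.141), np.float64(-0.253)), (np.float64(0.172), np.float64(-0.29)), (np.float64(0.205), np.float64(-0.325))]
[(np.float64(0.035), np.float64(-0.034)), (np.float64(0.071), np.float64(-0.066)), (np.float64(0.109), np.float64(-0.096)), (np.float64(0.149), np.float64(-0.124)), (np.float64(0.19), np.float64(-0.15)), (np.float64(0.232), np.float64(-0.173)), (np.float64(0.275), np.float64(-0.195)), (np.float64(0.32), np.float64(-0.214))]
[(np.float64(0.045), np.float64(-0.017)), (np.float64(0.092), np.float64(-0.031)), (np.float64(0.139), np.float64(-0.043)), (np.float64(0.186), np.float64(-0.053)), (np.float64(0.234), np.float64(-0.059)), (np.float64(0.282), np.float64(-0.064)), (np.float64(0.331), np.float64(-0.066)), (np.float64(0.379), np.float64(-0.065))]
[(np.float64(0.048), np.float64(0.003)), (np.float64(0.096), np.float64(0.009)), (np.float64(0.144), np.float64(0.017)), (np.float64(0.191), np.float64(0.028)), (np.float64(0.238), np.float64(0.041)), (np.float64(0.284), np.float64(0.056)), (np.float64(0.329), np.float64(0.074)), (np.float64(0.373), np.float64(0.095))]
```

Emit:
arm_command(
  commands=[
    {"tx": 0,"ty": 0.018,"tz": -0.045,"twist": 0},
    {"tx": 0,"ty": 0.038,"tz": -0.089,"twist": 0},
    {"tx": 0,"ty": 0.061,"tz": -0.132,"twist": 0},
    {"tx": 0,"ty": 0.085,"tz": -0.173,"twist": 0},
    {"tx": 0,"ty": 0.112,"tz": -0.214,"twist": 0},
    {"tx": 0,"ty": 0.141,"tz": -0.253,"twist": 0},
    {"tx": 0,"ty": 0.172,"tz": -0.29,"twist": 0},
    {"tx": 0,"ty": 0.205,"tz": -0.325,"twist": 0},
  ],
  grip_force=30,
)

```text
t: 12.8
eef_pos: [0.5507, -0.0439, 0.2361]
ee_rot: [-3.138, -0.003, 0.116]
force: [-1.4, 13.3, 4.4]
width: 0.0087
gripper_force: 30.0
```

```bash
python3 - <<'E'
from h import *
plan(); print(get_state()['moment'])
E
```

```text
now [ 0.5507 -0.0439  0.2361] yaw 6.62 F [-1.4 13.3  4.4] w 0.0087 t 12.8
[5.17736886 0.51040654 0.02013261]
```

Emit:
arm_command(
  commands=[
    {"tx": 0,"ty": 0.035,"tz": -0.034,"twist": 0},
    {"tx": 0,"ty": 0.071,"tz": -0.066,"twist": 0},
    {"tx": 0,"ty": 0.109,"tz": -0.096,"twist": 0},
    {"tx": 0,"ty": 0.149,"tz": -0.124,"twist": 0},
    {"tx": 0,"ty": 0.19,"tz": -0.15,"twist": 0},
    {"tx": 0,"ty": 0.232,"tz": -0.173,"twist": 0},
    {"tx": 0,"ty": 0.275,"tz": -0.195,"twist": 0},
    {"tx": 0,"ty": 0.32,"tz": -0.214,"twist": 0},
  ],
)

```text
t: 13.47
eef_pos: [0.5605, -0.1243, 0.2914]
ee_rot: [-3.14, -0.005, 0.116]
force: [-0.6, 9.4, 11.0]
width: 0.0091
gripper_force: 30.0
```

Emit:
arm_command(
  commands=[
    {"tx": 0,"ty": 0.045,"tz": -0.017,"twist": 0},
    {"tx": 0,"ty": 0.092,"tz": -0.031,"twist": 0},
    {"tx": 0,"ty": 0.139,"tz": -0.043,"twist": 0},
    {"tx": 0,"ty": 0.186,"tz": -0.053,"twist": 0},
    {"tx": 0,"ty": 0.234,"tz": -0.059,"twist": 0},
    {"tx": 0,"ty": 0.282,"tz": -0.064,"twist": 0},
    {"tx": 0,"ty": 0.331,"tz": -0.066,"twist": 0},
    {"tx": 0,"ty": 0.379,"tz": -0.065,"twist": 0},
  ],
)

```text
t: 14.13
eef_pos: [0.5717, -0.2197, 0.3064]
ee_rot: [3.141, -0.004, 0.116]
force: [4.1, 3.8, 5.1]
width: 0.0092
gripper_force: 30.0
```

```bash
python3 - <<'E'
from h import *
plan()
E
```

```text
now [ 0.5717 -0.2197  0.3064] yaw 6.63 F [4.1 3.8 5.1] w 0.0092 t 14.1
```

Emit:
arm_command(
  commands=[
    {"tx": 0,"ty": 0.048,"tz": 0.003,"twist": 0},
    {"tx": 0,"ty": 0.096,"tz": 0.009,"twist": 0},
    {"tx": 0,"ty": 0.144,"tz": 0.017,"twist": 0},
    {"tx": 0,"ty": 0.191,"tz": 0.028,"twist": 0},
    {"tx": 0,"ty": 0.238,"tz": 0.041,"twist": 0},
    {"tx": 0,"ty": 0.284,"tz": 0.056,"twist": 0},
    {"tx": 0,"ty": 0.329,"tz": 0.074,"twist": 0},
    {"tx": 0,"ty": 0.373,"tz": 0.095,"twist": 0},
  ],
)

```text
t: 14.8
eef_pos: [0.5822, -0.3127, 0.2817]
ee_rot: [3.141, -0.003, 0.115]
force: [4.2, 1.0, 2.6]
width: 0.0089
gripper_force: 30.0
```

Emit:
arm_command(
  commands=[
    {"tx": 0,"ty": 0,"tz": 0,"twist": 0},
    {"tx": 0,"ty": 0,"tz": 0,"twist": 0},
    {"tx": 0,"ty": 0,"tz": 0,"twist": 0},
    {"tx": 0,"ty": 0,"tz": 0,"twist": 0},
    {"tx": 0,"ty": 0,"tz": 0,"twist": 0},
    {"tx": 0,"ty": 0,"tz": -0.04,"twist": 0},
    {"tx": 0,"ty": 0,"tz": -0.15,"twist": 0},
    {"tx": 0,"ty": 0,"tz": -0.3,"twist": 0},
  ],
  claw=0.25,
  grip_force=20,
)

```text
t: 15.47
eef_pos: [0.5795, -0.3116, 0.3549]
ee_rot: [-3.139, 0.005, 0.115]
force: [0.4, -0.3, 0.9]
width: 0.0219
gripper_force: 0.0
```

```bash
python3 - <<'E'
from h import *
plan()
im=grab_frame('scene')[:,:,::-1][130:290,200:440]
im=cv2.resize(im,None,fx=3.3,fy=3.3,interpolation=cv2.INTER_CUBIC)
cv2.imwrite('pics/s3.png',np.clip(255*(im/255.)**0.6,0,255).astype(np.uint8))
E
```

```text
now [ 0.5795 -0.3116  0.3549] yaw 6.6 F [ 0.4 -0.3  0.9] w 0.0219 t 15.5
```

View pics/s3.png

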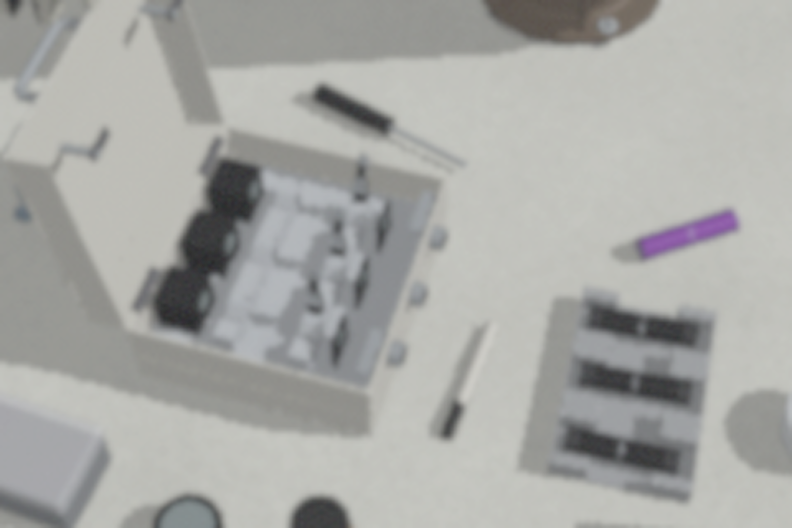

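The cover stands open, at crop (100,150). Three cradles with black emitter heads show at (230,190), (210,240) and (185,300), and the straps stand up. Three barrels are in the tray. I'll move over to the tray and then locate the cradles unobstructed.

```bash
python3 - <<'E'
from h import *
plan((.545,-.09,.37,-30),(.49,.12,.3,-82.5),(.4535,.2445,.12,-82.5))
E
```

```text
now [ 0.5818 -0.3137  0.3661] yaw 6.62 F [ 1.4 -1.7 10.9] w 0.0218 t 15.5
tx -0.043 ty -0.906 tz -0.016 twist 0.2034  dist 0.227
tx -0.611 ty -0.617 tz 0.280 twist 0.2917  dist 0.228
tx -0.513 ty 0.080 tz 0.720 twist -0.0000  dist 0.222
```

Emit:
arm_command(
  commands=[
    {"tx": -0.043,"ty": -0.02,"tz": -0.04,"twist": 0},
    {"tx": -0.043,"ty": -0.15,"tz": -0.04,"twist": 0.03},
    {"tx": -0.043,"ty": -0.3,"tz": -0.03,"twist": 0.06},
    {"tx": -0.043,"ty": -0.45,"tz": -0.02,"twist": 0.1},
    {"tx": -0.043,"ty": -0.6,"tz": -0.02,"twist": 0.14},
    {"tx": -0.043,"ty": -0.75,"tz": -0.02,"twist": 0.175},
    {"tx": -0.043,"ty": -0.9,"tz": -0.02,"twist": 0.203},
    {"tx": -0.043,"ty": -0.9,"tz": -0.02,"twist": 0.203},
  ],
  claw=0.55,
)

```text
t: 16.18
eef_pos: [0.5429, -0.0849, 0.3622]
ee_rot: [-3.139, -0.0, -0.527]
force: [-0.8, -0.3, 0.9]
width: 0.0484
gripper_force: 0.0
```

Emit:
arm_command(
  commands=[
    {"tx": -0.1,"ty": -0.1,"tz": 0.02,"twist": 0.04},
    {"tx": -0.2,"ty": -0.2,"tz": 0.05,"twist": 0.08},
    {"tx": -0.3,"ty": -0.3,"tz": 0.1,"twist": 0.12},
    {"tx": -0.4,"ty": -0.4,"tz": 0.15,"twist": 0.16},
    {"tx": -0.5,"ty": -0.5,"tz": 0.2,"twist": 0.2},
    {"tx": -0.61,"ty": -0.617,"tz": 0.28,"twist": 0.24},
    {"tx": -0.61,"ty": -0.617,"tz": 0.28,"twist": 0.28},
    {"tx": -0.61,"ty": -0.617,"tz": 0.28,"twist": 0.292},
  ],
)

```text
t: 16.85
eef_pos: [0.4871, 0.1216, 0.29]
ee_rot: [3.139, -0.0, -1.443]
force: [0.2, -0.2, 0.4]
width: 0.0484
gripper_force: 0.0
```

Emit:
arm_command(
  commands=[
    {"tx": -0.1,"ty": 0.02,"tz": 0.1,"twist": 0},
    {"tx": -0.2,"ty": 0.03,"tz": 0.2,"twist": 0},
    {"tx": -0.3,"ty": 0.05,"tz": 0.3,"twist": 0},
    {"tx": -0.4,"ty": 0.06,"tz": 0.4,"twist": 0},
    {"tx": -0.513,"ty": 0.08,"tz": 0.5,"twist": 0},
    {"tx": -0.513,"ty": 0.08,"tz": 0.6,"twist": 0},
    {"tx": -0.513,"ty": 0.08,"tz": 0.7,"twist": 0},
    {"tx": -0.513,"ty": 0.08,"tz": 0.7,"twist": 0},
  ],
)

```text
t: 17.52
eef_pos: [0.4496, 0.2424, 0.1123]
ee_rot: [3.135, -0.004, -1.44]
force: [-1.2, -1.0, -0.6]
width: 0.0482
gripper_force: 0.0
```

```bash
python3 - <<'E'
from h import *
np.set_printoptions(precision=4,suppress=True)
plan((.4535,.2445,.12,-82.5))
im=grab_frame('top')[:,:,::-1][125:245,300:440]
grab_frame('scene')
for n in ('cradle1','cradle2','cradle3'):
    for c in('top','scene'):
        for r in spot_point(n,c)[:4]: print(n,c,r['uv'],round(r['score'],2),atz(c,r['uv'],.078))
for c in('top','scene'):
    for r in spot_point('barrel1_c',c)[:5]: print('b',c,r['uv'],round(r['score'],2),atz(c,r['uv'],.016))
im=cv2.resize(im,None,fx=5,fy=5,interpolation=cv2.INTER_CUBIC)
cv2.imwrite('pics/c4.png',np.clip(255*(im/255.)**0.6,0,255).astype(np.uint8))
E
```

```text
now [0.4496 0.2424 0.1123] yaw -82.49 F [-1.2 -1.  -0.6] w 0.0482 t 17.5
tx -0.006 ty -0.017 tz -0.031 twist 0.0001  dist 0.009
cradle1 top [358.6, 177.7] 0.89 [ 0.5555 -0.082   0.078 ]
cradle1 top [367.0, 203.6] 0.81 [ 0.4877 -0.1023  0.078 ]
cradle1 top [357.0, 152.6] 0.68 [ 0.6215 -0.0793  0.078 ]
cradle1 scene [293.5, 192.9] 0.86 [ 0.4943 -0.1055  0.078 ]
cradle1 scene [286.4, 207.9] 0.86 [ 0.5581 -0.0999  0.078 ]
cradle1 scene [285.1, 222.4] 0.73 [ 0.6097 -0.0787  0.078 ]
cradle2 top [358.6, 177.7] 0.89 [ 0.5555 -0.082   0.078 ]
cradle2 top [367.0, 203.6] 0.81 [ 0.4877 -0.1023  0.078 ]
cradle2 top [357.0, 152.6] 0.68 [ 0.6215 -0.0793  0.078 ]
cradle2 scene [293.5, 192.9] 0.86 [ 0.4943 -0.1055  0.078 ]
cradle2 scene [286.4, 207.9] 0.86 [ 0.5581 -0.0999  0.078 ]
cradle2 scene [285.1, 222.4] 0.73 [ 0.6097 -0.0787  0.078 ]
cradle3 top [358.6, 177.7] 0.89 [ 0.5555 -0.082   0.078 ]
cradle3 top [367.0, 203.6] 0.81 [ 0.4877 -0.1023  0.078 ]
cradle3 top [357.0, 152.6] 0.68 [ 0.6215 -0.0793  0.078 ]
cradle3 scene [293.5, 192.9] 0.86 [ 0.4943 -0.1055  0.078 ]
cradle3 scene [286.4, 207.9] 0.86 [ 0.5581 -0.0999  0.078 ]
cradle3 scene [285.1, 222.4] 0.73 [ 0.6097 -0.0787  0.078 ]
b top [358.5, 150.9] 0.67 [ 0.638  -0.0893  0.016 ]
b top [237.2, 271.1] 0.66 [0.3167 0.2423 0.016 ]
b top [239.8, 221.0] 0.61 [0.4503 0.2354 0.016 ]
b scene [395.4, 227.5] 0.49 [0.4463 0.2437 0.016 ]
b scene [411.0, 200.2] 0.48 [0.3183 0.2579 0.016 ]
```

View pics/c4.png

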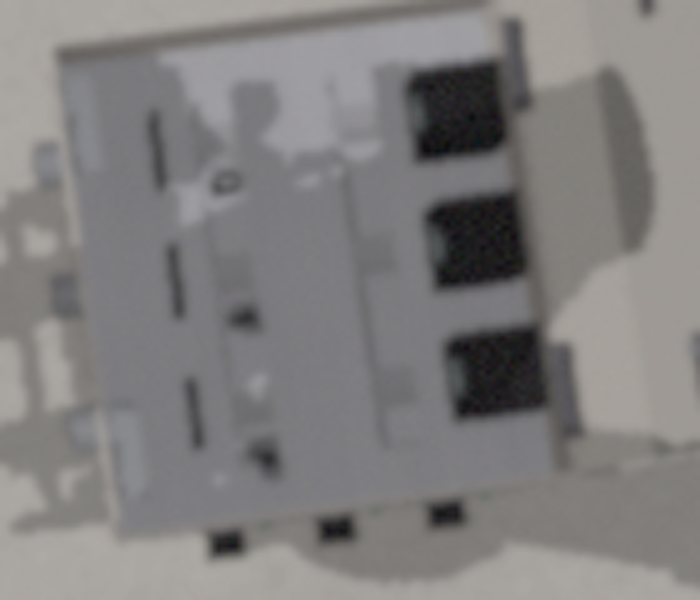

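```bash
python3 - <<'E'
from h import *
np.set_printoptions(precision=4,suppress=True)
f=lambda u,v,z: atz('top',((u+.5)/5-.5+300,(v+.5)/5-.5+125),z)
S={}
for n,a,b in((1,(195,412),(455,380)),(2,(176,280),(433,247)),(3,(155,150),(412,115))):
    A,B=f(*a,.091),f(*b,.091); S[n]=(A+B)/2; v=A-B
    print(n,S[n],np.linalg.norm(v),np.degrees(np.arctan2(v[1],v[0])))
for n,a,b in((1,(250,405),(397,383)),(2,(235,268),(378,250))):
    A,B=f(*a,.065),f(*b,.065); v=A-B
    print('V',n,(A+B)/2,np.linalg.norm(v),np.degrees(np.arctan2(v[1],v[0])))
C=[f(u,v,.094) for u,v in((60,52),(490,8),(556,468),(118,535))]
print(C,sum(C)/4)
# wings prediction: wing1 (.4628,-.0158), wing2 (.6325,.0045)
b=np.radians(6.6);ex=np.array([np.cos(b),np.sin(b)]);ey=np.array([-np.sin(b),np.cos(b)])
m=np.array([(.4628+.6325)/2,(-.0158+.0045)/2]);print('wingmid',m)
# handle bar (.545,.006); hinge 217 right; hinge line at box right edge
h=np.array([.5455,.006]);print('hinge',h-.217*ey,'left edge',h+.023*ey,'centre',h+(.023-.12)*ey)
E
```

```text
1 [ 0.4863 -0.0948  0.091 ] 0.13432392027979395 96.20273235541818
2 [ 0.5547 -0.0858  0.091 ] 0.133500882745805 96.61689898408277
3 [ 0.623  -0.0765  0.091 ] 0.13427971302686748 97.17264837869365
V 1 [ 0.4894 -0.0968  0.065 ] 0.07794944221624958 97.69756920795557
V 2 [ 0.5606 -0.0895  0.065 ] 0.07594331158735686 96.47730526735035
[array([0.6657, 0.0383, 0.094 ]), array([ 0.6865, -0.1847,  0.094 ]), array([ 0.4476, -0.2115,  0.094 ]), array([0.417 , 0.0122, 0.094 ])] [ 0.5542 -0.0864  0.094 ]
wingmid [ 0.5476 -0.0057]
hinge [ 0.5704 -0.2096] left edge [0.5429 0.0288] centre [ 0.5566 -0.0904]
```

```bash
python3 - <<'E'
from h import *
grab_frame('top')
plan((.455,.234,.05,-82.5),(.455,.234,.008,-82.5))
E
```

```text
now [0.4529 0.2443 0.1169] yaw -82.53 F [-0.2  0.3  0.1] w 0.0484 t 18.1
tx 0.042 ty -0.003 tz 0.268 twist -0.0002  dist 0.068
tx 0.000 ty -0.000 tz 0.168 twist -0.0000  dist 0.042
```

Emit:
arm_command(
  commands=[
    {"tx": 0.042,"ty": -0.006,"tz": 0.1,"twist": 0},
    {"tx": 0.042,"ty": -0.006,"tz": 0.2,"twist": 0},
    {"tx": 0.042,"ty": -0.006,"tz": 0.27,"twist": 0},
    {"tx": 0.042,"ty": -0.006,"tz": 0.34,"twist": 0},
    {"tx": 0.042,"ty": -0.006,"tz": 0.4,"twist": 0},
    {"tx": 0.042,"ty": -0.006,"tz": 0.43,"twist": 0},
    {"tx": 0.042,"ty": -0.006,"tz": 0.435,"twist": 0},
    {"tx": 0.042,"ty": -0.006,"tz": 0.435,"twist": 0},
  ],
)

```text
t: 18.73
eef_pos: [0.4556, 0.234, 0.0075]
ee_rot: [3.141, -0.001, -1.44]
force: [0.5, 0.3, -0.0]
width: 0.0485
gripper_force: 0.0
```

Emit:
arm_command(
  commands=[
    {"tx": 0,"ty": 0,"tz": 0,"twist": 0},
    {"tx": 0,"ty": 0,"tz": 0,"twist": 0},
    {"tx": 0,"ty": 0,"tz": 0,"twist": 0},
    {"tx": 0,"ty": 0,"tz": 0,"twist": 0},
    {"tx": 0,"ty": 0,"tz": 0,"twist": 0},
    {"tx": 0,"ty": 0,"tz": 0,"twist": 0},
    {"tx": 0,"ty": 0,"tz": 0,"twist": 0},
    {"tx": 0,"ty": 0,"tz": 0,"twist": 0},
  ],
  claw=0,
  grip_force=25,
)

```text
t: 19.4
eef_pos: [0.4557, 0.2343, 0.0081]
ee_rot: [-3.141, 0.0, -1.44]
force: [-2.0, -0.3, 6.3]
width: 0.0257
gripper_force: 24.3
```

```bash
python3 - <<'E'
from h import *
plan((.455,.234,.16,-82.5),(.475,.06,.16,-83.4),(.4882,-.106,.16,-83.4),(.4882,-.106,.072,-83.4))
E
```

```text
now [0.4557 0.2343 0.0081] yaw -82.51 F [-2.  -0.3  6.3] w 0.0257 t 19.4
tx 0.001 ty 0.003 tz -0.608 twist -0.0000  dist 0.152
tx 0.700 ty 0.012 tz -0.000 twist 0.0050  dist 0.175
tx 0.666 ty 0.024 tz -0.000 twist -0.0000  dist 0.167
tx 0.000 ty -0.000 tz 0.352 twist -0.0000  dist 0.088
```

Emit:
arm_command(
  commands=[
    {"tx": 0,"ty": 0,"tz": -0.05,"twist": 0},
    {"tx": 0,"ty": 0,"tz": -0.14,"twist": 0},
    {"tx": 0,"ty": 0,"tz": -0.23,"twist": 0},
    {"tx": 0,"ty": 0,"tz": -0.32,"twist": 0},
    {"tx": 0,"ty": 0,"tz": -0.41,"twist": 0},
    {"tx": 0,"ty": 0,"tz": -0.5,"twist": 0},
    {"tx": 0,"ty": 0,"tz": -0.58,"twist": 0},
    {"tx": 0,"ty": 0,"tz": -0.61,"twist": 0},
  ],
  grip_force=35,
)

```text
t: 20.07
eef_pos: [0.4565, 0.2348, 0.1629]
ee_rot: [-3.138, 0.002, -1.44]
force: [0.9, 0.7, -1.6]
width: 0.0253
gripper_force: 34.2
```

Emit:
arm_command(
  commands=[
    {"tx": 0.06,"ty": 0,"tz": 0,"twist": 0.005},
    {"tx": 0.16,"ty": 0,"tz": 0,"twist": 0.005},
    {"tx": 0.26,"ty": 0.005,"tz": 0,"twist": 0.005},
    {"tx": 0.36,"ty": 0.005,"tz": 0,"twist": 0.005},
    {"tx": 0.46,"ty": 0.01,"tz": 0,"twist": 0.005},
    {"tx": 0.56,"ty": 0.012,"tz": 0,"twist": 0.005},
    {"tx": 0.66,"ty": 0.012,"tz": 0,"twist": 0.005},
    {"tx": 0.7,"ty": 0.012,"tz": 0,"twist": 0.005},
  ],
)

```text
t: 20.73
eef_pos: [0.4741, 0.0571, 0.1586]
ee_rot: [3.139, -0.001, -1.458]
force: [1.1, 0.0, -1.2]
width: 0.0255
gripper_force: 34.2
```

Emit:
arm_command(
  commands=[
    {"tx": 0.06,"ty": 0,"tz": 0,"twist": 0},
    {"tx": 0.16,"ty": 0,"tz": 0,"twist": 0},
    {"tx": 0.26,"ty": 0.01,"tz": 0,"twist": 0},
    {"tx": 0.36,"ty": 0.015,"tz": 0,"twist": 0},
    {"tx": 0.46,"ty": 0.02,"tz": 0,"twist": 0},
    {"tx": 0.56,"ty": 0.024,"tz": 0,"twist": 0},
    {"tx": 0.63,"ty": 0.024,"tz": 0,"twist": 0},
    {"tx": 0.666,"ty": 0.024,"tz": 0,"twist": 0},
  ],
)

```text
t: 21.4
eef_pos: [0.4876, -0.1078, 0.1588]
ee_rot: [3.14, 0.0, -1.458]
force: [0.5, 0.7, -1.3]
width: 0.0251
gripper_force: 34.2
```

```bash
python3 - <<'E'
from h import *
grab_frame('top')
grab_frame('top')
plan((.4882,-.106,.12,-83.4),(.4882,-.106,.070,-83.4))
for c in('top',):
    for r in spot_point('barrel1_c',c)[:6]: print('b',c,r['uv'],round(r['score'],2),atz(c,r['uv'],.016),atz(c,r['uv'],.168))
im=grab_frame('top')[:,:,::-1][125:245,190:430]
im=cv2.resize(im,None,fx=3.3,fy=3.3,interpolation=cv2.INTER_CUBIC)
cv2.imwrite('pics/c5.png',np.clip(255*(im/255.)**0.6,0,255).astype(np.uint8))
E
```

```text
now [ 0.4878 -0.1071  0.159 ] yaw -83.56 F [-0.1  0.7 -1.8] w 0.025 t 21.5
tx -0.004 ty -0.002 tz 0.156 twist -0.0009  dist 0.039
tx 0.000 ty -0.000 tz 0.200 twist -0.0000  dist 0.050
b top [484.7, 214.0] 0.74 [ 0.45944099 -0.43097653  0.016     ] [ 0.4517894  -0.37407679  0.168     ]
b top [232.9, 271.7] 0.66 [0.31529024 0.25369913 0.016     ] [0.32542705 0.22610896 0.168     ]
```

View pics/c5.png

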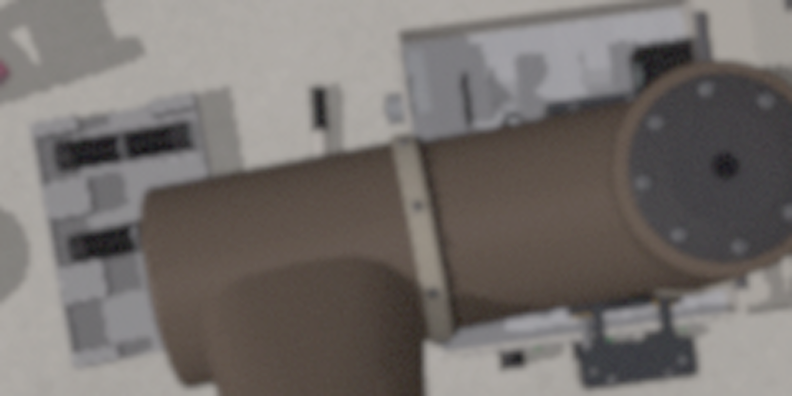

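The near well is now empty and the barrel is held; the arm hides the cradle in this view. Now I'll lower it into cradle 1.

Emit:
arm_command(
  commands=[
    {"tx": -0.004,"ty": -0.002,"tz": 0.07,"twist": 0},
    {"tx": -0.004,"ty": -0.002,"tz": 0.14,"twist": 0},
    {"tx": -0.004,"ty": -0.002,"tz": 0.2,"twist": 0},
    {"tx": -0.004,"ty": -0.002,"tz": 0.25,"twist": 0},
    {"tx": -0.004,"ty": -0.002,"tz": 0.29,"twist": 0},
    {"tx": -0.004,"ty": -0.002,"tz": 0.31,"twist": 0},
    {"tx": -0.004,"ty": -0.002,"tz": 0.33,"twist": 0},
    {"tx": -0.004,"ty": -0.002,"tz": 0.33,"twist": 0},
  ],
)

```text
t: 22.27
eef_pos: [0.4886, -0.1046, 0.0769]
ee_rot: [3.141, 0.0, -1.455]
force: [0.1, 1.1, -2.3]
width: 0.0256
gripper_force: 34.2
```

```bash
python3 - <<'E'
from h import *
plan()
print(get_state()['moment'])
E
```

```text
now [ 0.4886 -0.1046  0.0769] yaw -83.39 F [ 0.1  1.1 -2.3] w 0.0256 t 22.3
[0.02202658 0.01060883 0.0016147 ]
```

Emit:
arm_command(
  commands=[
    {"tx": 0,"ty": 0,"tz": 0.006,"twist": 0},
    {"tx": 0,"ty": 0,"tz": 0.012,"twist": 0},
    {"tx": 0,"ty": 0,"tz": 0.018,"twist": 0},
    {"tx": 0,"ty": 0,"tz": 0.022,"twist": 0},
    {"tx": 0,"ty": 0,"tz": 0.025,"twist": 0},
    {"tx": 0,"ty": 0,"tz": 0.025,"twist": 0},
    {"tx": 0,"ty": 0,"tz": 0.025,"twist": 0},
    {"tx": 0,"ty": 0,"tz": 0.025,"twist": 0},
  ],
)

```text
t: 22.93
eef_pos: [0.4893, -0.1049, 0.0718]
ee_rot: [-3.141, -0.0, -1.456]
force: [-1.7, 0.9, 5.0]
width: 0.0251
gripper_force: 34.1
```

```bash
python3 - <<'E'
from h import *
plan()
print(get_state()['moment'])
E
```

```text
now [ 0.4893 -0.1049  0.0718] yaw -83.41 F [-1.7  0.9  5. ] w 0.0251 t 22.9
[ 0.47806013  0.3005405  -0.06556837]
```

Emit:
arm_command(
  commands=[
    {"tx": 0,"ty": 0,"tz": 0,"twist": 0},
    {"tx": 0,"ty": 0,"tz": 0,"twist": 0},
    {"tx": 0,"ty": 0,"tz": 0,"twist": 0},
    {"tx": 0,"ty": 0,"tz": 0,"twist": 0},
    {"tx": 0,"ty": 0,"tz": 0,"twist": 0},
    {"tx": 0,"ty": 0,"tz": -0.03,"twist": 0},
    {"tx": 0,"ty": 0,"tz": -0.1,"twist": 0},
    {"tx": 0,"ty": 0,"tz": -0.2,"twist": 0},
  ],
  claw=0.5,
)

```text
t: 23.6
eef_pos: [0.4874, -0.105, 0.1206]
ee_rot: [3.138, 0.0, -1.456]
force: [0.8, 0.1, 0.2]
width: 0.0438
gripper_force: 0.0
```

```bash
python3 - <<'E'
from h import *
plan((.4882,-.106,.17,-83.4),(.485,.10,.17,-82.5),(.5207,.246,.17,-82.5))
E
```

```text
now [ 0.4874 -0.105   0.1206] yaw -83.43 F [0.8 0.1 0.2] w 0.0438 t 23.6
tx 0.004 ty -0.003 tz -0.197 twist -0.0002  dist 0.049
tx -0.820 ty -0.082 tz -0.000 twist -0.0050  dist 0.206
tx -0.560 ty -0.218 tz -0.000 twist -0.0000  dist 0.150
```

Emit:
arm_command(
  commands=[
    {"tx": 0,"ty": 0,"tz": -0.12,"twist": 0},
    {"tx": -0.05,"ty": 0,"tz": -0.2,"twist": 0},
    {"tx": -0.18,"ty": -0.02,"tz": -0.2,"twist": 0},
    {"tx": -0.33,"ty": -0.04,"tz": -0.2,"twist": 0},
    {"tx": -0.48,"ty": -0.05,"tz": -0.2,"twist": 0},
    {"tx": -0.63,"ty": -0.07,"tz": -0.2,"twist": 0},
    {"tx": -0.77,"ty": -0.08,"tz": -0.2,"twist": -0.005},
    {"tx": -0.82,"ty": -0.082,"tz": -0.2,"twist": -0.005},
  ],
)

```text
t: 24.27
eef_pos: [0.4859, 0.1046, 0.1722]
ee_rot: [-3.14, 0.001, -1.437]
force: [0.1, -0.1, -0.3]
width: 0.0438
gripper_force: 0.0
```

```bash
python3 - <<'E'
from h import *
np.set_printoptions(precision=4,suppress=True)
plan((.5207,.2466,.17,-82.5),(.5207,.2466,.05,-82.5),(.5207,.2466,.008,-82.5))
im=[grab_frame('top')[:,:,::-1][125:245,190:430],grab_frame('scene')[:,:,::-1][150:270,210:450]]
for c in('top','scene'):
    for r in spot_point('barrel1_c',c)[:6]: print('b',c,r['uv'],round(r['score'],2),atz(c,r['uv'],.016),atz(c,r['uv'],.078))
im=cv2.resize(np.vstack(im),None,fx=2.5,fy=2.5,interpolation=cv2.INTER_CUBIC)
cv2.imwrite('pics/c6.png',np.clip(255*(im/255.)**0.6,0,255).astype(np.uint8))
E
```

```text
now [0.4859 0.1046 0.1722] yaw -82.33 F [ 0.1 -0.1 -0.3] w 0.0438 t 24.3
tx -0.544 ty -0.214 tz 0.009 twist 0.0009  dist 0.146
tx 0.000 ty -0.000 tz 0.480 twist -0.0000  dist 0.120
tx 0.000 ty -0.000 tz 0.168 twist -0.0000  dist 0.042
b top [231.1, 271.1] 0.82 [0.317  0.2585 0.016 ] [0.321 0.247 0.078]
b top [364.3, 204.4] 0.75 [ 0.4904 -0.1019  0.016 ] [ 0.4857 -0.0953  0.078 ]
b top [459.1, 110.0] 0.48 [ 0.7501 -0.3724  0.016 ] [ 0.7324 -0.3521  0.078 ]
b scene [412.1, 202.3] 0.53 [0.3253 0.2641 0.016 ] [0.3714 0.2677 0.078 ]
b scene [298.5, 192.3] 0.48 [ 0.4452 -0.1138  0.016 ] [ 0.4854 -0.0913  0.078 ]
```

View pics/c6.png

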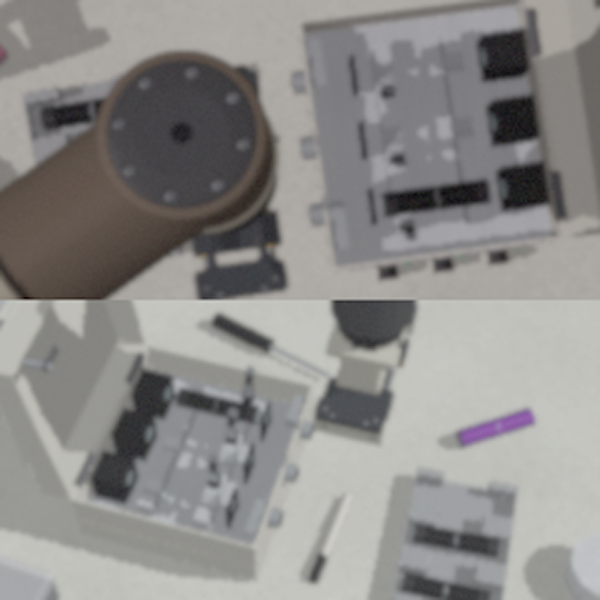

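Barrel 1 lies centred in cradle 1 (top crop 437,195), and the other two barrels are still in the middle and far wells. Next is the middle one.

Emit:
arm_command(
  commands=[
    {"tx": -0.1,"ty": -0.04,"tz": 0,"twist": 0},
    {"tx": -0.22,"ty": -0.08,"tz": 0,"twist": 0},
    {"tx": -0.34,"ty": -0.13,"tz": 0,"twist": 0},
    {"tx": -0.46,"ty": -0.18,"tz": 0.05,"twist": 0},
    {"tx": -0.555,"ty": -0.214,"tz": 0.13,"twist": 0},
    {"tx": -0.555,"ty": -0.214,"tz": 0.25,"twist": 0},
    {"tx": -0.555,"ty": -0.214,"tz": 0.38,"twist": 0},
    {"tx": -0.555,"ty": -0.214,"tz": 0.44,"twist": 0},
  ],
)

```text
t: 25.13
eef_pos: [0.5193, 0.2433, 0.0576]
ee_rot: [3.137, -0.002, -1.442]
force: [-1.1, -1.2, 0.5]
width: 0.044
gripper_force: 0.0
```

```bash
python3 - <<'E'
from h import *
grab_frame('scene');grab_frame('scene')
for r in spot_point('barrel1_c','scene')[:6]: print('b',r['uv'],round(r['score'],2),atz('scene',r['uv'],.016))
plan((.5207,.2466,.008,-82.5))
E
```

```text
b [298.9, 190.0] 0.77 [ 0.43557464 -0.11691079  0.016     ]
b [411.2, 200.0] 0.45 [0.31715478 0.2583148  0.016     ]
b [281.8, 223.0] 0.32 [ 0.58269538 -0.10953018  0.016     ]
b [286.7, 204.7] 0.27 [ 0.50940244 -0.127934    0.016     ]
now [0.5205 0.2439 0.0604] yaw -82.59 F [ 0.3 -0.2  0.9] w 0.0442 t 25.3
tx -0.011 ty -0.002 tz 0.210 twist -0.0005  dist 0.053
```

Emit:
arm_command(
  commands=[
    {"tx": -0.008,"ty": 0,"tz": 0.06,"twist": 0},
    {"tx": -0.008,"ty": 0,"tz": 0.12,"twist": 0},
    {"tx": -0.008,"ty": 0,"tz": 0.17,"twist": 0},
    {"tx": -0.008,"ty": 0,"tz": 0.2,"twist": 0},
    {"tx": -0.008,"ty": 0,"tz": 0.208,"twist": 0},
    {"tx": -0.008,"ty": 0,"tz": 0.208,"twist": 0},
    {"tx": -0.008,"ty": 0,"tz": 0.208,"twist": 0},
    {"tx": -0.008,"ty": 0,"tz": 0.208,"twist": 0},
  ],
)

```text
t: 25.95
eef_pos: [0.5211, 0.248, 0.0105]
ee_rot: [-3.14, 0.001, -1.44]
force: [-0.1, 0.3, -0.2]
width: 0.0435
gripper_force: 0.0
```

Emit:
arm_command(
  commands=[
    {"tx": 0,"ty": 0,"tz": 0,"twist": 0},
    {"tx": 0,"ty": 0,"tz": 0,"twist": 0},
    {"tx": 0,"ty": 0,"tz": 0,"twist": 0},
    {"tx": 0,"ty": 0,"tz": 0,"twist": 0},
    {"tx": 0,"ty": 0,"tz": 0,"twist": 0},
    {"tx": 0,"ty": 0,"tz": 0,"twist": 0},
    {"tx": 0,"ty": 0,"tz": 0,"twist": 0},
    {"tx": 0,"ty": 0,"tz": 0,"twist": 0},
  ],
  claw=0,
  grip_force=35,
)

```text
t: 26.62
eef_pos: [0.5204, 0.2477, 0.0095]
ee_rot: [-3.141, 0.0, -1.44]
force: [-1.1, 0.2, 5.0]
width: 0.0253
gripper_force: 34.2
```

```bash
python3 - <<'E'
from h import *
plan((.520,.2445,.16,-82.5),(.54,.06,.16,-83.4),(.5578,-.099,.16,-83.4))
E
```

```text
now [0.5204 0.2477 0.0095] yaw -82.51 F [-1.1  0.2  5. ] w 0.0253 t 26.6
tx 0.012 ty 0.003 tz -0.602 twist -0.0000  dist 0.150
tx 0.742 ty 0.017 tz -0.000 twist 0.0050  dist 0.186
tx 0.640 ty 0.002 tz -0.000 twist -0.0000  dist 0.160
```

Emit:
arm_command(
  commands=[
    {"tx": 0,"ty": 0,"tz": -0.05,"twist": 0},
    {"tx": 0,"ty": 0,"tz": -0.14,"twist": 0},
    {"tx": 0,"ty": 0,"tz": -0.23,"twist": 0},
    {"tx": 0,"ty": 0,"tz": -0.32,"twist": 0},
    {"tx": 0,"ty": 0,"tz": -0.41,"twist": 0},
    {"tx": 0,"ty": 0,"tz": -0.5,"twist": 0},
    {"tx": 0,"ty": 0,"tz": -0.58,"twist": 0},
    {"tx": 0,"ty": 0,"tz": -0.61,"twist": 0},
  ],
)

```text
t: 27.28
eef_pos: [0.5214, 0.2483, 0.1644]
ee_rot: [-3.138, 0.002, -1.44]
force: [0.4, 0.6, -1.9]
width: 0.0251
gripper_force: 34.2
```

Emit:
arm_command(
  commands=[
    {"tx": 0.06,"ty": 0,"tz": 0,"twist": 0.005},
    {"tx": 0.16,"ty": 0,"tz": 0,"twist": 0.005},
    {"tx": 0.26,"ty": 0.005,"tz": 0,"twist": 0.005},
    {"tx": 0.36,"ty": 0.01,"tz": 0,"twist": 0.005},
    {"tx": 0.46,"ty": 0.015,"tz": 0,"twist": 0.005},
    {"tx": 0.56,"ty": 0.017,"tz": 0,"twist": 0.005},
    {"tx": 0.66,"ty": 0.017,"tz": 0,"twist": 0.005},
    {"tx": 0.75,"ty": 0.017,"tz": 0,"twist": 0.005},
  ],
)

```text
t: 27.95
eef_pos: [0.5395, 0.0591, 0.1601]
ee_rot: [3.139, -0.0, -1.457]
force: [0.2, -0.6, -1.5]
width: 0.0253
gripper_force: 34.2
```

Emit:
arm_command(
  commands=[
    {"tx": 0.08,"ty": 0,"tz": 0,"twist": 0},
    {"tx": 0.18,"ty": 0,"tz": 0,"twist": 0},
    {"tx": 0.28,"ty": 0,"tz": 0,"twist": 0},
    {"tx": 0.38,"ty": 0,"tz": 0,"twist": 0},
    {"tx": 0.48,"ty": 0.003,"tz": 0,"twist": 0},
    {"tx": 0.57,"ty": 0.006,"tz": 0,"twist": 0},
    {"tx": 0.63,"ty": 0.006,"tz": 0,"twist": 0},
    {"tx": 0.63,"ty": 0.006,"tz": 0,"twist": 0},
  ],
)

```text
t: 28.62
eef_pos: [0.556, -0.0983, 0.1599]
ee_rot: [3.139, -0.0, -1.459]
force: [-0.2, 0.3, -1.6]
width: 0.0251
gripper_force: 34.2
```

```bash
python3 - <<'E'
from h import *
grab_frame('scene');grab_frame('scene')
plan((.5565,-.096,.078,-83.4))
for r in spot_point('barrel1_c','scene')[:6]: print('b',r['uv'],round(r['score'],2),atz('scene',r['uv'],.016),atz('scene',r['uv'],.168))
E
```

```text
now [ 0.5561 -0.0963  0.1602] yaw -83.55 F [ 0.  -1.1 -2.2] w 0.0252 t 28.7
tx -0.001 ty -0.002 tz 0.329 twist -0.0008  dist 0.082
b [411.4, 199.8] 0.74 [0.31605391 0.25869691 0.016     ] [0.43033448 0.26816637 0.168     ]
b [300.7, 191.3] 0.42 [ 0.43816086 -0.10865555  0.016     ] [ 0.53746796 -0.0541392   0.168     ]
```

Emit:
arm_command(
  commands=[
    {"tx": 0,"ty": 0,"tz": 0.08,"twist": 0},
    {"tx": 0,"ty": 0,"tz": 0.16,"twist": 0},
    {"tx": 0,"ty": 0,"tz": 0.22,"twist": 0},
    {"tx": 0,"ty": 0,"tz": 0.27,"twist": 0},
    {"tx": 0,"ty": 0,"tz": 0.3,"twist": 0},
    {"tx": 0,"ty": 0,"tz": 0.32,"twist": 0},
    {"tx": 0,"ty": 0,"tz": 0.33,"twist": 0},
    {"tx": 0,"ty": 0,"tz": 0.34,"twist": 0},
  ],
)

```text
t: 29.43
eef_pos: [0.5575, -0.0951, 0.077]
ee_rot: [-3.141, -0.0, -1.455]
force: [-0.3, 0.2, -1.1]
width: 0.0253
gripper_force: 34.2
```

Emit:
arm_command(
  commands=[
    {"tx": 0,"ty": 0,"tz": 0.004,"twist": 0},
    {"tx": 0,"ty": 0,"tz": 0.008,"twist": 0},
    {"tx": 0,"ty": 0,"tz": 0.012,"twist": 0},
    {"tx": 0,"ty": 0,"tz": 0.015,"twist": 0},
    {"tx": 0,"ty": 0,"tz": 0.015,"twist": 0},
    {"tx": 0,"ty": 0,"tz": 0.015,"twist": 0},
    {"tx": 0,"ty": 0,"tz": 0.015,"twist": 0},
    {"tx": 0,"ty": 0,"tz": 0.015,"twist": 0},
  ],
)

```text
t: 30.1
eef_pos: [0.5576, -0.0955, 0.0734]
ee_rot: [-3.141, -0.0, -1.456]
force: [0.2, 0.2, 1.6]
width: 0.025
gripper_force: 34.2
```

```bash
python3 - <<'E'
from h import *
plan()
print(get_state()['moment'])
E
```

```text
now [ 0.5576 -0.0955  0.0734] yaw -83.41 F [0.2 0.2 1.6] w 0.025 t 30.1
[ 0.05152689 -0.10649337  0.00605468]
```

Emit:
arm_command(
  commands=[
    {"tx": 0,"ty": 0,"tz": 0.004,"twist": 0},
    {"tx": 0,"ty": 0,"tz": 0.004,"twist": 0},
    {"tx": 0,"ty": 0,"tz": 0.004,"twist": 0},
    {"tx": 0,"ty": 0,"tz": 0.004,"twist": 0},
    {"tx": 0,"ty": 0,"tz": 0.004,"twist": 0},
    {"tx": 0,"ty": 0,"tz": 0.004,"twist": 0},
    {"tx": 0,"ty": 0,"tz": 0.004,"twist": 0},
    {"tx": 0,"ty": 0,"tz": 0.004,"twist": 0},
  ],
)

```text
t: 30.77
eef_pos: [0.558, -0.0954, 0.073]
ee_rot: [-3.14, -0.0, -1.456]
force: [-1.0, 1.2, 7.1]
width: 0.0254
gripper_force: 34.0
```

Emit:
arm_command(
  commands=[
    {"tx": 0,"ty": 0,"tz": 0,"twist": 0},
    {"tx": 0,"ty": 0,"tz": 0,"twist": 0},
    {"tx": 0,"ty": 0,"tz": 0,"twist": 0},
    {"tx": 0,"ty": 0,"tz": 0,"twist": 0},
    {"tx": 0,"ty": 0,"tz": 0,"twist": 0},
    {"tx": 0,"ty": 0,"tz": -0.03,"twist": 0},
    {"tx": 0,"ty": 0,"tz": -0.1,"twist": 0},
    {"tx": 0,"ty": 0,"tz": -0.2,"twist": 0},
  ],
  claw=0.5,
)

```text
t: 31.43
eef_pos: [0.5557, -0.0956, 0.1211]
ee_rot: [3.137, 0.0, -1.456]
force: [0.6, -0.4, 0.1]
width: 0.0442
gripper_force: 0.0
```

Emit:
arm_command(
  commands=[
    {"tx": 0,"ty": 0,"tz": -0.12,"twist": 0},
    {"tx": -0.05,"ty": 0,"tz": -0.2,"twist": 0},
    {"tx": -0.18,"ty": 0,"tz": -0.2,"twist": 0},
    {"tx": -0.33,"ty": 0,"tz": -0.2,"twist": 0},
    {"tx": -0.48,"ty": 0,"tz": -0.2,"twist": 0},
    {"tx": -0.63,"ty": 0,"tz": -0.2,"twist": 0},
    {"tx": -0.77,"ty": 0,"tz": -0.2,"twist": -0.005},
    {"tx": -0.82,"ty": 0,"tz": -0.2,"twist": -0.005},
  ],
)

```text
t: 32.1
eef_pos: [0.5335, 0.1117, 0.1729]
ee_rot: [-3.14, 0.001, -1.437]
force: [0.2, 0.1, 0.5]
width: 0.044
gripper_force: 0.0
```

```bash
python3 - <<'E'
from h import *
np.set_printoptions(precision=4,suppress=True)
grab_frame('scene');grab_frame('top')
for c in('top','scene'):
    for r in spot_point('barrel1_c',c)[:6]: print('b',c,r['uv'],round(r['score'],2),atz(c,r['uv'],.016),atz(c,r['uv'],.078))
plan((.5938,.2586,.17,-82.5))
E
```

```text
b top [237.3, 269.7] 0.81 [0.3204 0.242  0.016 ] [0.3243 0.2313 0.078 ]
b top [363.5, 203.8] 0.72 [ 0.4921 -0.0998  0.016 ] [ 0.4873 -0.0932  0.078 ]
b scene [296.7, 189.9] 0.65 [ 0.4383 -0.1242  0.016 ] [ 0.4788 -0.1012  0.078 ]
b scene [411.0, 200.4] 0.57 [0.3191 0.2582 0.016 ] [0.3655 0.2621 0.078 ]
b scene [453.2, 260.0] 0.22 [0.4876 0.4497 0.016 ] [0.5257 0.444  0.078 ]
now [0.5335 0.1083 0.1723] yaw -82.46 F [-1.  -1.   0.4] w 0.044 t 32.3
tx -0.565 ty -0.318 tz 0.009 twist 0.0002  dist 0.162
```

```bash
python3 - <<'E'
from h import *
im=[grab_frame('top')[:,:,::-1][125:245,190:430],grab_frame('scene')[:,:,::-1][160:280,210:450]]
im=cv2.resize(np.vstack(im),None,fx=2.5,fy=2.5,interpolation=cv2.INTER_CUBIC)
cv2.imwrite('pics/c7.png',np.clip(255*(im/255.)**0.6,0,255).astype(np.uint8))
E
```

```text
(no output)
```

View pics/c7.png

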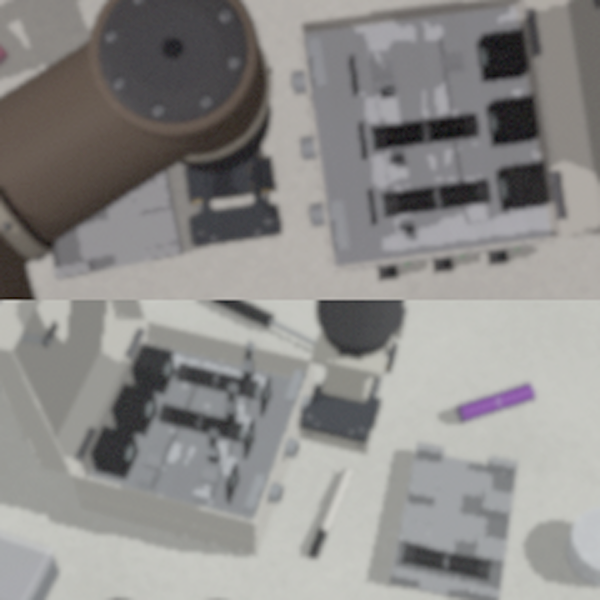

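Barrels 1 and 2 are seated, at top crop (437,195) and (425,131). The third is still in the far well, at scene crop (446,562). I'll check its position and go.

```bash
python3 - <<'E'
from h import *
print(atz('scene',(210+446/2.5,160+(562-300)/2.5),.02), proj('scene',(.5926,.2686,.016)))
plan((.5938,.2590,.17,-82.5))
E
```

```text
[0.58855141 0.26740692 0.02      ] [388.18646793 266.58910062]
now [0.5337 0.1073 0.1722] yaw -82.56 F [-0.5 -0.3 -0. ] w 0.0438 t 32.4
tx -0.570 ty -0.317 tz 0.009 twist -0.0003  dist 0.163
```

Emit:
arm_command(
  commands=[
    {"tx": -0.1,"ty": -0.06,"tz": 0,"twist": 0},
    {"tx": -0.22,"ty": -0.12,"tz": 0,"twist": 0},
    {"tx": -0.34,"ty": -0.19,"tz": 0,"twist": 0},
    {"tx": -0.46,"ty": -0.26,"tz": 0,"twist": 0},
    {"tx": -0.565,"ty": -0.318,"tz": 0.1,"twist": 0},
    {"tx": -0.565,"ty": -0.318,"tz": 0.22,"twist": 0},
    {"tx": -0.565,"ty": -0.318,"tz": 0.36,"twist": 0},
    {"tx": -0.565,"ty": -0.318,"tz": 0.44,"twist": 0},
  ],
)

```text
t: 33.07
eef_pos: [0.593, 0.2568, 0.0582]
ee_rot: [3.138, -0.002, -1.442]
force: [-1.0, 0.8, -0.7]
width: 0.0438
gripper_force: 0.0
```

```bash
python3 - <<'E'
from h import *
grab_frame('scene');grab_frame('scene');grab_frame('scene')
plan((.5938,.2590,.0085,-82.5))
E
```

```text
now [0.5937 0.2567 0.0605] yaw -82.6 F [0.3 0.  1.6] w 0.0439 t 33.2
tx -0.009 ty -0.002 tz 0.208 twist -0.0005  dist 0.052
```

Emit:
arm_command(
  commands=[
    {"tx": -0.008,"ty": 0.004,"tz": 0.06,"twist": 0},
    {"tx": -0.008,"ty": 0.004,"tz": 0.12,"twist": 0},
    {"tx": -0.008,"ty": 0.004,"tz": 0.17,"twist": 0},
    {"tx": -0.008,"ty": 0.004,"tz": 0.2,"twist": 0},
    {"tx": -0.008,"ty": 0.004,"tz": 0.208,"twist": 0},
    {"tx": -0.008,"ty": 0.004,"tz": 0.208,"twist": 0},
    {"tx": -0.008,"ty": 0.004,"tz": 0.208,"twist": 0},
    {"tx": -0.008,"ty": 0.004,"tz": 0.208,"twist": 0},
  ],
)

```text
t: 33.88
eef_pos: [0.5934, 0.2608, 0.0111]
ee_rot: [-3.14, 0.001, -1.44]
force: [-0.5, -0.4, -0.2]
width: 0.0441
gripper_force: 0.0
```

Emit:
arm_command(
  commands=[
    {"tx": 0,"ty": 0,"tz": 0,"twist": 0},
    {"tx": 0,"ty": 0,"tz": 0,"twist": 0},
    {"tx": 0,"ty": 0,"tz": 0,"twist": 0},
    {"tx": 0,"ty": 0,"tz": 0,"twist": 0},
    {"tx": 0,"ty": 0,"tz": 0,"twist": 0},
    {"tx": 0,"ty": 0,"tz": 0,"twist": 0},
    {"tx": 0,"ty": 0,"tz": 0,"twist": 0},
    {"tx": 0,"ty": 0,"tz": 0,"twist": 0},
  ],
  claw=0,
  grip_force=35,
)

```text
t: 34.55
eef_pos: [0.5929, 0.2605, 0.0103]
ee_rot: [-3.141, 0.0, -1.44]
force: [-2.1, 0.0, 3.8]
width: 0.0252
gripper_force: 34.5
```

```bash
python3 - <<'E'
from h import *
plan((.593,.259,.16,-82.5),(.611,.075,.16,-83.4),(.6265,-.088,.16,-83.4))
E
```

```text
now [0.5929 0.2605 0.0103] yaw -82.51 F [-2.1  0.   3.8] w 0.0252 t 34.5
tx 0.006 ty 0.000 tz -0.599 twist -0.0001  dist 0.150
tx 0.739 ty 0.025 tz -0.000 twist 0.0050  dist 0.185
tx 0.655 ty 0.013 tz -0.000 twist -0.0000  dist 0.164
```

Emit:
arm_command(
  commands=[
    {"tx": 0,"ty": 0,"tz": -0.05,"twist": 0},
    {"tx": 0,"ty": 0,"tz": -0.14,"twist": 0},
    {"tx": 0,"ty": 0,"tz": -0.23,"twist": 0},
    {"tx": 0,"ty": 0,"tz": -0.32,"twist": 0},
    {"tx": 0,"ty": 0,"tz": -0.41,"twist": 0},
    {"tx": 0,"ty": 0,"tz": -0.5,"twist": 0},
    {"tx": 0,"ty": 0,"tz": -0.57,"twist": 0},
    {"tx": 0,"ty": 0,"tz": -0.6,"twist": 0},
  ],
)

```text
t: 35.22
eef_pos: [0.594, 0.261, 0.1638]
ee_rot: [-3.138, 0.002, -1.44]
force: [-0.2, -0.2, -0.4]
width: 0.0251
gripper_force: 34.5
```

Emit:
arm_command(
  commands=[
    {"tx": 0.06,"ty": 0,"tz": 0,"twist": 0.005},
    {"tx": 0.16,"ty": 0,"tz": 0,"twist": 0.005},
    {"tx": 0.26,"ty": 0.005,"tz": 0,"twist": 0.005},
    {"tx": 0.36,"ty": 0.01,"tz": 0,"twist": 0.005},
    {"tx": 0.46,"ty": 0.015,"tz": 0,"twist": 0.005},
    {"tx": 0.56,"ty": 0.02,"tz": 0,"twist": 0.005},
    {"tx": 0.66,"ty": 0.025,"tz": 0,"twist": 0.005},
    {"tx": 0.745,"ty": 0.025,"tz": 0,"twist": 0.005},
  ],
)

```text
t: 35.88
eef_pos: [0.6099, 0.0727, 0.1591]
ee_rot: [3.14, -0.0, -1.457]
force: [1.0, 0.2, -2.1]
width: 0.025
gripper_force: 34.5
```

Emit:
arm_command(
  commands=[
    {"tx": 0.08,"ty": 0,"tz": 0,"twist": 0},
    {"tx": 0.18,"ty": 0,"tz": 0,"twist": 0},
    {"tx": 0.28,"ty": 0.005,"tz": 0,"twist": 0},
    {"tx": 0.38,"ty": 0.007,"tz": 0,"twist": 0},
    {"tx": 0.48,"ty": 0.01,"tz": 0,"twist": 0},
    {"tx": 0.58,"ty": 0.013,"tz": 0,"twist": 0},
    {"tx": 0.65,"ty": 0.013,"tz": 0,"twist": 0},
    {"tx": 0.65,"ty": 0.013,"tz": 0,"twist": 0},
  ],
)

```text
t: 36.55
eef_pos: [0.6253, -0.0902, 0.1588]
ee_rot: [3.139, -0.0, -1.459]
force: [-0.5, 0.7, -1.0]
width: 0.0251
gripper_force: 34.5
```

```bash
python3 - <<'E'
from h import *
grab_frame('scene');grab_frame('scene')
plan((.6265,-.087,.078,-83.4))
E
```

```text
now [ 0.6255 -0.0879  0.159 ] yaw -83.54 F [ 0.5  0.  -1. ] w 0.0251 t 36.6
tx -0.003 ty -0.004 tz 0.324 twist -0.0008  dist 0.081
```

Emit:
arm_command(
  commands=[
    {"tx": 0,"ty": 0.003,"tz": 0.08,"twist": 0},
    {"tx": 0,"ty": 0.003,"tz": 0.16,"twist": 0},
    {"tx": 0,"ty": 0.003,"tz": 0.22,"twist": 0},
    {"tx": 0,"ty": 0.003,"tz": 0.27,"twist": 0},
    {"tx": 0,"ty": 0.003,"tz": 0.3,"twist": 0},
    {"tx": 0,"ty": 0.003,"tz": 0.32,"twist": 0},
    {"tx": 0,"ty": 0.003,"tz": 0.33,"twist": 0},
    {"tx": 0,"ty": 0.003,"tz": 0.34,"twist": 0},
  ],
)

```text
t: 37.32
eef_pos: [0.6259, -0.0866, 0.0753]
ee_rot: [-3.141, -0.0, -1.455]
force: [0.9, -0.6, -1.3]
width: 0.0252
gripper_force: 34.5
```

Emit:
arm_command(
  commands=[
    {"tx": 0,"ty": 0,"tz": 0.004,"twist": 0},
    {"tx": 0,"ty": 0,"tz": 0.008,"twist": 0},
    {"tx": 0,"ty": 0,"tz": 0.012,"twist": 0},
    {"tx": 0,"ty": 0,"tz": 0.015,"twist": 0},
    {"tx": 0,"ty": 0,"tz": 0.018,"twist": 0},
    {"tx": 0,"ty": 0,"tz": 0.018,"twist": 0},
    {"tx": 0,"ty": 0,"tz": 0.018,"twist": 0},
    {"tx": 0,"ty": 0,"tz": 0.018,"twist": 0},
  ],
)

```text
t: 37.98
eef_pos: [0.6268, -0.0868, 0.073]
ee_rot: [-3.138, -0.0, -1.456]
force: [-2.4, 1.5, 10.9]
width: 0.0254
gripper_force: 34.4
```

```bash
python3 - <<'E'
from h import *
plan()
print(get_state()['moment'])
E
```

```text
now [ 0.6268 -0.0868  0.073 ] yaw -83.4 F [-2.4  1.5 10.9] w 0.0254 t 38.0
[ 0.96664866  1.00595298 -0.1947274 ]
```

Emit:
arm_command(
  commands=[
    {"tx": 0,"ty": 0,"tz": 0,"twist": 0},
    {"tx": 0,"ty": 0,"tz": 0,"twist": 0},
    {"tx": 0,"ty": 0,"tz": 0,"twist": 0},
    {"tx": 0,"ty": 0,"tz": 0,"twist": 0},
    {"tx": 0,"ty": 0,"tz": 0,"twist": 0},
    {"tx": 0,"ty": 0,"tz": -0.03,"twist": 0},
    {"tx": 0,"ty": 0,"tz": -0.1,"twist": 0},
    {"tx": 0,"ty": 0,"tz": -0.2,"twist": 0},
  ],
  claw=0.5,
)

```text
t: 38.65
eef_pos: [0.6241, -0.0871, 0.1193]
ee_rot: [3.137, 0.0, -1.456]
force: [0.7, -0.1, -0.7]
width: 0.0439
gripper_force: 0.0
```

Emit:
arm_command(
  commands=[
    {"tx": 0,"ty": 0,"tz": -0.15,"twist": 0},
    {"tx": 0,"ty": 0,"tz": -0.25,"twist": -0.035},
    {"tx": 0,"ty": 0,"tz": -0.25,"twist": -0.07},
    {"tx": 0,"ty": 0,"tz": -0.25,"twist": -0.105},
    {"tx": 0,"ty": 0,"tz": -0.25,"twist": -0.14},
    {"tx": 0,"ty": 0,"tz": -0.25,"twist": -0.175},
    {"tx": 0,"ty": 0,"tz": -0.25,"twist": -0.21},
    {"tx": 0,"ty": 0,"tz": -0.25,"twist": -0.24},
  ],
  claw=0,
)

```text
t: 39.32
eef_pos: [0.6255, -0.087, 0.1836]
ee_rot: [-3.141, -0.0, -0.696]
force: [-0.2, -1.0, 0.9]
width: 0.0011
gripper_force: 0.0
```

```bash
cat >> h.py <<'E'
_b=np.radians(6.6);ex=np.array([np.cos(_b),np.sin(_b)]);ey=np.array([-np.sin(_b),np.cos(_b)])
CR={k:np.array([.556,-.0865])+(k-2)*.07*ex for k in(1,2,3)}
def W(k,a,b,z,yaw): p=CR[k]+a*ex+b*ey; return (p[0],p[1],.078+z,yaw)
E
python3 - <<'E'
from h import *
plan(W(3,-.062,.038,.1,6.6),W(3,-.062,.038,.034,6.6))
E
```

```text
now [ 0.6255 -0.087   0.1836] yaw -39.89 F [-0.2 -1.   0.9] w 0.0011 t 39.3
tx -0.303 ty 0.049 tz 0.022 twist -0.2583  dist 0.077
tx 0.000 ty 0.000 tz 0.264 twist -0.0000  dist 0.066
```

Emit:
arm_command(
  commands=[
    {"tx": -0.1,"ty": 0.02,"tz": 0,"twist": -0.035},
    {"tx": -0.2,"ty": 0.03,"tz": 0,"twist": -0.07},
    {"tx": -0.303,"ty": 0.049,"tz": 0,"twist": -0.105},
    {"tx": -0.303,"ty": 0.049,"tz": 0,"twist": -0.14},
    {"tx": -0.303,"ty": 0.049,"tz": 0,"twist": -0.175},
    {"tx": -0.303,"ty": 0.049,"tz": 0,"twist": -0.21},
    {"tx": -0.303,"ty": 0.049,"tz": 0,"twist": -0.24},
    {"tx": -0.303,"ty": 0.049,"tz": 0,"twist": -0.26},
  ],
)

```text
t: 39.98
eef_pos: [0.5598, -0.0473, 0.1837]
ee_rot: [3.142, -0.0, 0.12]
force: [-0.7, 0.2, 0.5]
width: 0.0005
gripper_force: 0.0
```

```bash
python3 - <<'E'
from h import *
im=[cv2.resize(grab_frame('top')[:,:,::-1][120:250,300:430],(520,520),interpolation=cv2.INTER_CUBIC)[:260],cv2.resize(grab_frame('scene')[:,:,::-1][160:245,235:365],(520,340),interpolation=cv2.INTER_CUBIC)]
im=np.vstack(im)
cv2.imwrite('pics/c8.png',np.clip(255*(im/255.)**0.6,0,255).astype(np.uint8))
plan(W(3,-.062,.038,.1,6.6),W(3,-.062,.038,.034,6.6))
E
```

```text
now [ 0.5598 -0.0474  0.1836] yaw 6.65 F [0.  0.6 0.2] w 0.0007 t 40.1
tx -0.001 ty 0.002 tz 0.022 twist 0.0003  dist 0.006
tx 0.000 ty 0.000 tz 0.264 twist -0.0000  dist 0.066
```

View pics/c8.png

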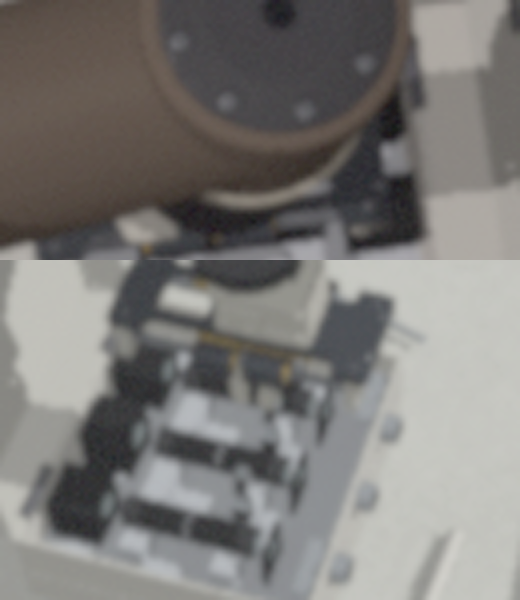

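The far and middle barrels lie level in their V's (scene crop 195,450 and 190,525). Now I'll lower the shut fingers behind strap 3 and push it over.

Emit:
arm_command(
  commands=[
    {"tx": 0,"ty": 0,"tz": 0.08,"twist": 0},
    {"tx": 0,"ty": 0,"tz": 0.16,"twist": 0},
    {"tx": 0,"ty": 0,"tz": 0.22,"twist": 0},
    {"tx": 0,"ty": 0,"tz": 0.26,"twist": 0},
    {"tx": 0,"ty": 0,"tz": 0.286,"twist": 0},
    {"tx": 0,"ty": 0,"tz": 0.286,"twist": 0},
    {"tx": 0,"ty": 0,"tz": 0.286,"twist": 0},
    {"tx": 0,"ty": 0,"tz": 0.286,"twist": 0},
  ],
)

```text
t: 40.75
eef_pos: [0.5605, -0.0473, 0.1125]
ee_rot: [3.142, -0.001, 0.115]
force: [-0.8, 0.1, 0.5]
width: 0.0006
gripper_force: 0.0
```

Emit:
arm_command(
  commands=[
    {"tx": 0.03,"ty": 0,"tz": 0,"twist": 0},
    {"tx": 0.06,"ty": 0,"tz": 0,"twist": 0},
    {"tx": 0.09,"ty": 0,"tz": 0,"twist": 0},
    {"tx": 0.12,"ty": 0,"tz": 0,"twist": 0},
    {"tx": 0.15,"ty": 0,"tz": 0,"twist": 0},
    {"tx": 0.18,"ty": 0,"tz": 0,"twist": 0},
    {"tx": 0.2,"ty": 0,"tz": 0,"twist": 0},
    {"tx": 0.21,"ty": 0,"tz": 0,"twist": 0},
  ],
)

```text
t: 41.42
eef_pos: [0.6128, -0.0413, 0.1112]
ee_rot: [3.141, 0.0, 0.115]
force: [-0.4, -1.3, -0.1]
width: 0.0003
gripper_force: 0.5
```

```bash
python3 - <<'E'
from h import *
plan(W(3,-.004,.038,.028,6.6),W(3,.0,.038,.022,6.6),W(3,.0,.038,.0162,6.6))
E
```

```text
now [ 0.6128 -0.0413  0.1112] yaw 6.58 F [-0.4 -1.3 -0.1] w 0.0003 t 41.4
tx 0.017 ty 0.001 tz 0.021 twist -0.0001  dist 0.007
tx 0.016 ty 0.000 tz 0.024 twist -0.0000  dist 0.007
tx 0.000 ty 0.000 tz 0.023 twist -0.0000  dist 0.006
```

Emit:
arm_command(
  commands=[
    {"tx": 0.01,"ty": 0,"tz": 0.01,"twist": 0},
    {"tx": 0.02,"ty": 0,"tz": 0.021,"twist": 0},
    {"tx": 0.027,"ty": 0,"tz": 0.033,"twist": 0},
    {"tx": 0.033,"ty": 0,"tz": 0.045,"twist": 0},
    {"tx": 0.033,"ty": 0,"tz": 0.055,"twist": 0},
    {"tx": 0.033,"ty": 0,"tz": 0.06,"twist": 0},
    {"tx": 0.033,"ty": 0,"tz": 0.064,"twist": 0},
    {"tx": 0.033,"ty": 0,"tz": 0.064,"twist": 0},
  ],
)

```text
t: 42.08
eef_pos: [0.6204, -0.0403, 0.0956]
ee_rot: [-3.142, -0.0, 0.115]
force: [-0.1, 0.4, 1.4]
width: 0.0007
gripper_force: 0.1
```

Emit:
arm_command(
  commands=[
    {"tx": 0,"ty": 0,"tz": 0.004,"twist": 0},
    {"tx": 0,"ty": 0,"tz": 0.008,"twist": 0},
    {"tx": 0,"ty": 0,"tz": 0.008,"twist": 0},
    {"tx": 0,"ty": 0,"tz": 0.008,"twist": 0},
    {"tx": 0,"ty": 0,"tz": 0.008,"twist": 0},
    {"tx": 0,"ty": 0,"tz": 0.008,"twist": 0},
    {"tx": 0,"ty": 0,"tz": 0.008,"twist": 0},
    {"tx": 0,"ty": 0,"tz": 0.008,"twist": 0},
  ],
)

```text
t: 42.75
eef_pos: [0.6204, -0.0404, 0.0945]
ee_rot: [3.142, -0.001, 0.115]
force: [-0.6, 0.2, 5.6]
width: 0.0004
gripper_force: 2.9
```

Emit:
arm_command(
  commands=[
    {"tx": 0,"ty": 0,"tz": 0.004,"twist": 0},
    {"tx": 0,"ty": 0,"tz": 0.004,"twist": 0},
    {"tx": 0,"ty": 0,"tz": 0.004,"twist": 0},
    {"tx": 0,"ty": 0,"tz": 0,"twist": 0},
    {"tx": 0,"ty": 0,"tz": -0.07,"twist": 0},
    {"tx": 0,"ty": 0,"tz": -0.16,"twist": 0},
    {"tx": 0,"ty": 0,"tz": -0.24,"twist": 0},
    {"tx": 0,"ty": 0,"tz": -0.24,"twist": 0},
  ],
)

```text
t: 43.42
eef_pos: [0.6223, -0.0403, 0.1579]
ee_rot: [3.141, -0.006, 0.116]
force: [0.5, 1.0, 0.6]
width: 0.0001
gripper_force: 0.0
```

Emit:
arm_command(
  commands=[
    {"tx": -0.1,"ty": 0,"tz": 0,"twist": 0},
    {"tx": -0.22,"ty": 0,"tz": 0,"twist": 0},
    {"tx": -0.34,"ty": 0,"tz": 0,"twist": 0},
    {"tx": -0.45,"ty": 0,"tz": 0,"twist": 0},
    {"tx": -0.528,"ty": 0,"tz": 0,"twist": 0},
    {"tx": -0.528,"ty": 0,"tz": 0,"twist": 0},
    {"tx": -0.528,"ty": 0,"tz": 0,"twist": 0},
    {"tx": -0.528,"ty": 0,"tz": 0,"twist": 0},
  ],
)

```text
t: 44.08
eef_pos: [0.4896, -0.0554, 0.1538]
ee_rot: [-3.142, -0.001, 0.115]
force: [0.1, 0.6, 0.8]
width: 0.0009
gripper_force: 0.0
```

```bash
python3 - <<'E'
from h import *
grab_frame('top')
plan(W(2,-.062,.038,.034,6.6),W(2,-.010,.038,.034,6.6))
E
```

```text
now [ 0.4898 -0.0554  0.1536] yaw 6.59 F [ 1.1 -0.1 -0.1] w 0.0008 t 44.1
tx 0.001 ty 0.002 tz 0.166 twist -0.0001  dist 0.042
tx 0.208 ty -0.000 tz -0.000 twist -0.0000  dist 0.052
```

Emit:
arm_command(
  commands=[
    {"tx": 0,"ty": 0,"tz": 0.05,"twist": 0},
    {"tx": 0,"ty": 0,"tz": 0.1,"twist": 0},
    {"tx": 0,"ty": 0,"tz": 0.14,"twist": 0},
    {"tx": 0,"ty": 0,"tz": 0.166,"twist": 0},
    {"tx": 0,"ty": 0,"tz": 0.166,"twist": 0},
    {"tx": 0,"ty": 0,"tz": 0.166,"twist": 0},
    {"tx": 0,"ty": 0,"tz": 0.166,"twist": 0},
    {"tx": 0,"ty": 0,"tz": 0.166,"twist": 0},
  ],
)

```text
t: 44.8
eef_pos: [0.4895, -0.0555, 0.1126]
ee_rot: [-3.142, -0.001, 0.115]
force: [-0.9, -0.0, -1.0]
width: 0.0002
gripper_force: 0.0
```

Emit:
arm_command(
  commands=[
    {"tx": 0.03,"ty": 0,"tz": 0,"twist": 0},
    {"tx": 0.06,"ty": 0,"tz": 0,"twist": 0},
    {"tx": 0.09,"ty": 0,"tz": 0,"twist": 0},
    {"tx": 0.12,"ty": 0,"tz": 0,"twist": 0},
    {"tx": 0.15,"ty": 0,"tz": 0,"twist": 0},
    {"tx": 0.18,"ty": 0,"tz": 0,"twist": 0},
    {"tx": 0.2,"ty": 0,"tz": 0,"twist": 0},
    {"tx": 0.21,"ty": 0,"tz": 0,"twist": 0},
  ],
)

```text
t: 45.47
eef_pos: [0.542, -0.0495, 0.1118]
ee_rot: [3.141, 0.0, 0.115]
force: [-1.1, -0.5, 0.2]
width: 0.0005
gripper_force: 0.5
```

Emit:
arm_command(
  commands=[
    {"tx": 0.01,"ty": 0,"tz": 0.01,"twist": 0},
    {"tx": 0.02,"ty": 0,"tz": 0.021,"twist": 0},
    {"tx": 0.027,"ty": 0,"tz": 0.033,"twist": 0},
    {"tx": 0.033,"ty": 0,"tz": 0.045,"twist": 0},
    {"tx": 0.033,"ty": 0,"tz": 0.055,"twist": 0},
    {"tx": 0.033,"ty": 0,"tz": 0.06,"twist": 0},
    {"tx": 0.033,"ty": 0,"tz": 0.064,"twist": 0},
    {"tx": 0.033,"ty": 0,"tz": 0.064,"twist": 0},
  ],
)

```text
t: 46.13
eef_pos: [0.5496, -0.0485, 0.0961]
ee_rot: [-3.142, -0.001, 0.115]
force: [0.8, 0.3, -0.4]
width: 0.0004
gripper_force: 0.1
```

Emit:
arm_command(
  commands=[
    {"tx": 0,"ty": 0,"tz": 0.004,"twist": 0},
    {"tx": 0,"ty": 0,"tz": 0.008,"twist": 0},
    {"tx": 0,"ty": 0,"tz": 0.008,"twist": 0},
    {"tx": 0,"ty": 0,"tz": 0.008,"twist": 0},
    {"tx": 0,"ty": 0,"tz": 0.008,"twist": 0},
    {"tx": 0,"ty": 0,"tz": 0.008,"twist": 0},
    {"tx": 0,"ty": 0,"tz": 0.008,"twist": 0},
    {"tx": 0,"ty": 0,"tz": 0.008,"twist": 0},
  ],
)

```text
t: 46.8
eef_pos: [0.5497, -0.0485, 0.0944]
ee_rot: [3.142, -0.001, 0.115]
force: [0.7, 1.6, 6.3]
width: 0.0004
gripper_force: 2.7
```

Emit:
arm_command(
  commands=[
    {"tx": 0,"ty": 0,"tz": 0.004,"twist": 0},
    {"tx": 0,"ty": 0,"tz": 0.004,"twist": 0},
    {"tx": 0,"ty": 0,"tz": 0.004,"twist": 0},
    {"tx": 0,"ty": 0,"tz": 0,"twist": 0},
    {"tx": 0,"ty": 0,"tz": -0.07,"twist": 0},
    {"tx": 0,"ty": 0,"tz": -0.16,"twist": 0},
    {"tx": 0,"ty": 0,"tz": -0.24,"twist": 0},
    {"tx": 0,"ty": 0,"tz": -0.24,"twist": 0},
  ],
)

```text
t: 47.47
eef_pos: [0.5511, -0.0485, 0.1576]
ee_rot: [3.141, -0.005, 0.115]
force: [1.7, 0.4, 0.7]
width: 0.0
gripper_force: 0.0
```

Emit:
arm_command(
  commands=[
    {"tx": -0.1,"ty": 0,"tz": 0,"twist": 0},
    {"tx": -0.22,"ty": 0,"tz": 0,"twist": 0},
    {"tx": -0.34,"ty": 0,"tz": 0,"twist": 0},
    {"tx": -0.45,"ty": 0,"tz": 0,"twist": 0},
    {"tx": -0.525,"ty": 0,"tz": 0,"twist": 0},
    {"tx": -0.525,"ty": 0,"tz": 0,"twist": 0},
    {"tx": -0.525,"ty": 0,"tz": 0,"twist": 0},
    {"tx": -0.525,"ty": 0,"tz": 0,"twist": 0},
  ],
)

```text
t: 48.13
eef_pos: [0.4194, -0.0635, 0.1541]
ee_rot: [-3.142, -0.0, 0.115]
force: [0.2, -0.1, -0.3]
width: 0.0005
gripper_force: 0.0
```

```bash
python3 - <<'E'
from h import *
grab_frame('top')
plan(W(1,-.062,.038,.034,6.6),W(1,-.010,.038,.034,6.6))
E
```

```text
now [ 0.4196 -0.0635  0.154 ] yaw 6.58 F [-0.6  0.6 -0.2] w 0.0007 t 48.2
tx 0.003 ty 0.002 tz 0.168 twist -0.0001  dist 0.042
tx 0.208 ty -0.000 tz -0.000 twist -0.0000  dist 0.052
```

Emit:
arm_command(
  commands=[
    {"tx": 0,"ty": 0,"tz": 0.05,"twist": 0},
    {"tx": 0,"ty": 0,"tz": 0.1,"twist": 0},
    {"tx": 0,"ty": 0,"tz": 0.14,"twist": 0},
    {"tx": 0,"ty": 0,"tz": 0.166,"twist": 0},
    {"tx": 0,"ty": 0,"tz": 0.166,"twist": 0},
    {"tx": 0,"ty": 0,"tz": 0.166,"twist": 0},
    {"tx": 0,"ty": 0,"tz": 0.166,"twist": 0},
    {"tx": 0,"ty": 0,"tz": 0.166,"twist": 0},
  ],
)

```text
t: 48.85
eef_pos: [0.4196, -0.0635, 0.1131]
ee_rot: [-3.142, -0.001, 0.115]
force: [0.1, 0.2, -0.7]
width: 0.0004
gripper_force: 0.0
```

Emit:
arm_command(
  commands=[
    {"tx": 0.03,"ty": 0,"tz": 0,"twist": 0},
    {"tx": 0.06,"ty": 0,"tz": 0,"twist": 0},
    {"tx": 0.09,"ty": 0,"tz": 0,"twist": 0},
    {"tx": 0.12,"ty": 0,"tz": 0,"twist": 0},
    {"tx": 0.15,"ty": 0,"tz": 0,"twist": 0},
    {"tx": 0.18,"ty": 0,"tz": 0,"twist": 0},
    {"tx": 0.2,"ty": 0,"tz": 0,"twist": 0},
    {"tx": 0.213,"ty": 0,"tz": 0,"twist": 0},
  ],
)

```text
t: 49.52
eef_pos: [0.4726, -0.0575, 0.1123]
ee_rot: [3.141, 0.0, 0.115]
force: [-2.1, 0.2, 0.6]
width: 0.0002
gripper_force: 0.6
```

Emit:
arm_command(
  commands=[
    {"tx": 0.01,"ty": 0,"tz": 0.01,"twist": 0},
    {"tx": 0.02,"ty": 0,"tz": 0.021,"twist": 0},
    {"tx": 0.027,"ty": 0,"tz": 0.033,"twist": 0},
    {"tx": 0.033,"ty": 0,"tz": 0.045,"twist": 0},
    {"tx": 0.033,"ty": 0,"tz": 0.055,"twist": 0},
    {"tx": 0.033,"ty": 0,"tz": 0.06,"twist": 0},
    {"tx": 0.033,"ty": 0,"tz": 0.064,"twist": 0},
    {"tx": 0.033,"ty": 0,"tz": 0.064,"twist": 0},
  ],
)

```text
t: 50.18
eef_pos: [0.4803, -0.0565, 0.0966]
ee_rot: [-3.142, -0.001, 0.115]
force: [0.4, 0.2, 0.3]
width: 0.0003
gripper_force: 0.1
```

Emit:
arm_command(
  commands=[
    {"tx": 0,"ty": 0,"tz": 0.004,"twist": 0},
    {"tx": 0,"ty": 0,"tz": 0.008,"twist": 0},
    {"tx": 0,"ty": 0,"tz": 0.008,"twist": 0},
    {"tx": 0,"ty": 0,"tz": 0.008,"twist": 0},
    {"tx": 0,"ty": 0,"tz": 0.008,"twist": 0},
    {"tx": 0,"ty": 0,"tz": 0.008,"twist": 0},
    {"tx": 0,"ty": 0,"tz": 0.008,"twist": 0},
    {"tx": 0,"ty": 0,"tz": 0.008,"twist": 0},
  ],
)

```text
t: 50.85
eef_pos: [0.4801, -0.0566, 0.0946]
ee_rot: [3.142, 0.0, 0.115]
force: [-0.0, 0.4, 0.6]
width: 0.0006
gripper_force: 0.5
```

Emit:
arm_command(
  commands=[
    {"tx": 0,"ty": 0,"tz": 0.004,"twist": 0},
    {"tx": 0,"ty": 0,"tz": 0.008,"twist": 0},
    {"tx": 0,"ty": 0,"tz": 0.008,"twist": 0},
    {"tx": 0,"ty": 0,"tz": 0.008,"twist": 0},
    {"tx": 0,"ty": 0,"tz": 0.008,"twist": 0},
    {"tx": 0,"ty": 0,"tz": 0.008,"twist": 0},
    {"tx": 0,"ty": 0,"tz": 0.008,"twist": 0},
    {"tx": 0,"ty": 0,"tz": 0.008,"twist": 0},
  ],
)

```text
t: 51.52
eef_pos: [0.4802, -0.0566, 0.0941]
ee_rot: [3.141, -0.001, 0.116]
force: [-6.7, 2.1, 18.8]
width: 0.0006
gripper_force: 9.5
```

Emit:
arm_command(
  commands=[
    {"tx": 0,"ty": 0,"tz": -0.07,"twist": 0},
    {"tx": 0,"ty": 0,"tz": -0.2,"twist": 0},
    {"tx": 0,"ty": 0,"tz": -0.35,"twist": 0},
    {"tx": 0,"ty": -0.1,"tz": -0.5,"twist": 0},
    {"tx": 0,"ty": -0.25,"tz": -0.5,"twist": 0},
    {"tx": 0,"ty": -0.4,"tz": -0.5,"twist": 0},
    {"tx": 0,"ty": -0.55,"tz": -0.5,"twist": 0},
    {"tx": 0,"ty": -0.7,"tz": -0.5,"twist": 0},
  ],
)

```text
t: 52.18
eef_pos: [0.4592, 0.1186, 0.2178]
ee_rot: [-3.141, -0.0, 0.114]
force: [0.8, -0.6, -0.2]
width: 0.0004
gripper_force: 0.0
```

Emit:
arm_command(
  commands=[
    {"tx": 0,"ty": -0.15,"tz": 0,"twist": 0},
    {"tx": 0,"ty": -0.3,"tz": 0,"twist": 0},
    {"tx": 0,"ty": -0.45,"tz": 0,"twist": 0},
    {"tx": 0,"ty": -0.6,"tz": 0,"twist": 0},
    {"tx": 0,"ty": -0.75,"tz": 0,"twist": 0},
    {"tx": 0,"ty": -0.75,"tz": 0,"twist": 0},
    {"tx": 0,"ty": -0.75,"tz": 0,"twist": 0},
    {"tx": 0,"ty": -0.75,"tz": 0,"twist": 0},
  ],
)

```text
t: 52.85
eef_pos: [0.4381, 0.3032, 0.217]
ee_rot: [3.141, 0.001, 0.116]
force: [0.4, -0.2, 0.3]
width: 0.0004
gripper_force: 0.0
```

```bash
python3 - <<'E'
from h import *
np.set_printoptions(precision=4,suppress=True)
a=cv2.resize(grab_frame('top')[:,:,::-1][125:240,305:420],(400,400),interpolation=cv2.INTER_CUBIC)
b=cv2.resize(grab_frame('scene')[:,:,::-1][150:265,220:335],(400,400),interpolation=cv2.INTER_CUBIC)
cv2.imwrite('pics/f1.png',np.clip(255*(np.hstack([a,b])/255.)**0.6,0,255).astype(np.uint8))
for c in('top','scene'):
    for r in spot_point('barrel1_c',c)[:6]: print('b',c,r['uv'],round(r['score'],2),atz(c,r['uv'],.078))
plan()
E
```

```text
b top [237.9, 270.9] 0.78 [0.3212 0.2298 0.078 ]
b top [367.0, 203.9] 0.71 [ 0.4869 -0.1023  0.078 ]
b scene [299.5, 193.1] 0.78 [ 0.487  -0.0869  0.078 ]
b scene [410.7, 200.9] 0.75 [0.3679 0.2618 0.078 ]
now [0.4387 0.3025 0.2177] yaw 6.51 F [-0.2 -0.  -0. ] w 0.0006 t 53.0
```

View pics/f1.png

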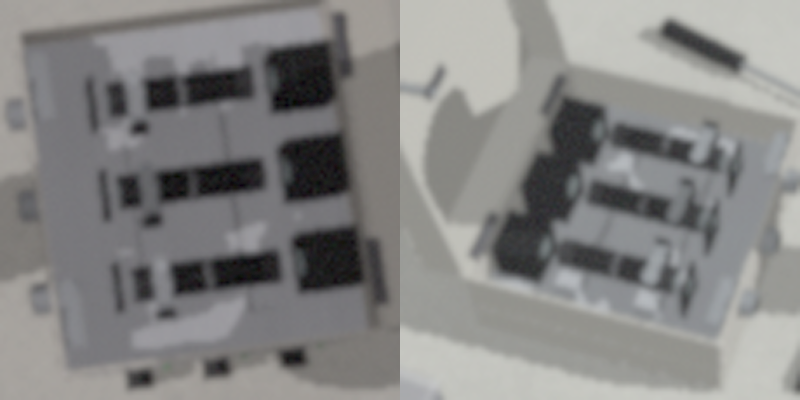

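All three barrels lie between their stops with a strap across each: left half at (137,95), (150,185) and (163,275). One last full view will confirm the cover and the surroundings.

```bash
python3 - <<'E'
from h import *
im=cv2.resize(grab_frame('scene')[:,:,::-1][90:310,170:490],None,fx=2.5,fy=2.5,interpolation=cv2.INTER_CUBIC)
cv2.imwrite('pics/f2.png',np.clip(255*(im/255.)**0.6,0,255).astype(np.uint8))
E
```

```text
(no output)
```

View pics/f2.png

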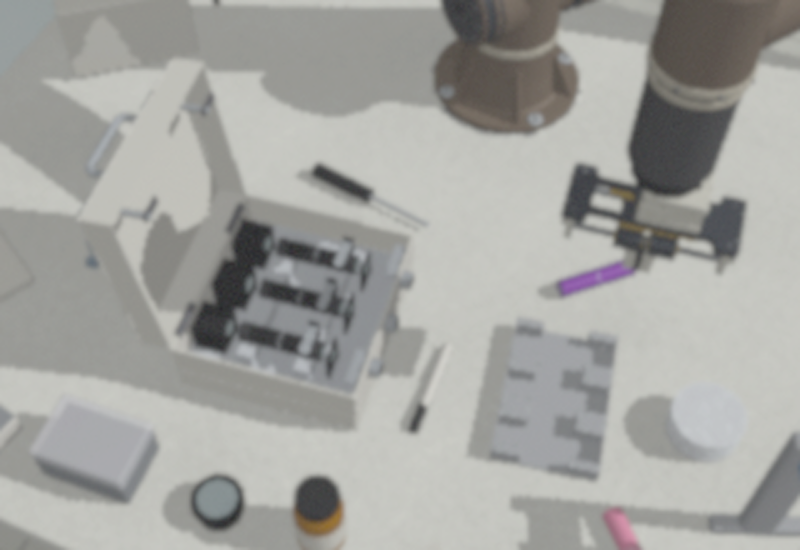

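The cover stands open past upright (150,150), the tray is empty (555,400), and the marker, petri dishes and look-alikes are where they were. I'm handing in.

```bash
python3 -c "
from station import *
print(job_done())"
```

```text
the job is handed in; nothing more can be done
None
```

I handed the job in at about 53 s: both fasteners are turned to unlocked, the cover stands open past upright, and all three barrels lie in their cradles with the straps pressed down on them; no verdict came back.

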